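# Load the spray turntable for the next coat

### The job

Load the spraying turntable for the next coat: stand the white-primed furniture foot upright in the middle of the turntable; set the green hub flat and centred on the round blue riser, with the orange masking disc centred on top of the hub so that it covers the bore; and lay the green block flat and centred on the long plywood riser, lengthwise along it. Lay the bare aluminium test piece flat on the turntable midway between the foot and the yellow mark on the rim, in line with the two, where it can be lifted off first to gauge the film. Let go of everything, and do not shift or tip the white mixing cup or the yellow roll of tape.

Things in the scene. Friction and masses are not known exactly. Their poses are not given: they have to be found in the camera images.
- turntable: Locked turntable fixed to the bench: dark steel disc, 300 mm diameter, paint-spotted; flat top 45 mm above the bench (disc 9 mm thick on a narrower foot). Origin: on its axis at bench level; z up. A bright spot marks the middle; a yellow mark (24 x 18 mm) lies at the rim on its own -x axis, centred 136 mm from the middle, facing roughly towards the robot (within 30 degrees).
- round_riser: Round blue spool-shaped riser fixed on the turntable, on one or the other side of its middle (about 93 mm out): 52 mm in diameter at top and foot, 42 mm at the waist, 45 mm high. Origin: centre of its underside, on the disc; z up; its flat top is 45 mm above the origin.
- long_riser: Plywood riser with a black band, fixed on the turntable across the middle from the round one (about 93 mm out): 66 mm long (its x) by 36 mm wide (its y) by 40 mm high. Origin: centre of its underside, on the disc; z up; its flat top is 40 mm above the origin.
- foot: Turned furniture foot in white primer, standing on the bench: 85 mm tall; a bun 50 mm in diameter and a 42 mm bead below, and from 48 mm height to the top a straight spigot 32 mm in diameter, to grip; about 90 g. Origin: centre of its underside; z up along its axis. Loose.
- hub: Green painted hub, a thick ring: 64 mm outer diameter, 34 mm high, with a 24 mm bore right through; about 250 g. It starts lying flat. Origin: centre of its underside; z up along the bore. Loose.
- mask: Orange masking disc with a pull knob: disc 44 mm in diameter and 8 mm thick, and on its middle an upright knob 18 mm in diameter and 24 mm tall (32 mm in all); 40 g. It starts knob up. Origin: centre of its flat underside; z up. Loose.
- block: Green painted wooden block with a pale bare patch on top: 90 mm (its x) by 50 mm (its y) by 30 mm high; about 110 g. Origin: centre of its underside; z up. Loose.
- testpiece: Bare aluminium test piece, a plain silvery slab: 50 mm (its x) by 40 mm (its y) by 18 mm high; about 100 g. Origin: centre of its underside; z up. Loose.
- cup: White plastic mixing cup, a bystander among the pieces, not to be shifted: 72 mm rim diameter, 85 mm high, open top, empty and light (60 g). Origin: centre of its underside; z up.
- tape_roll: Yellow roll of masking tape lying flat at the far left of the pieces, a bystander, not to be shifted: 104 mm outer and 76 mm inner diameter, 25 mm high, about 120 g. Origin: centre of its underside; z up.
Things that resemble listed ones, but are neither listed nor needed, are in the scene too. What is meant by the mask is not pink, and is the larger of those in its own colour.

How it is judged (in metres and radians):
At the end, for the whole second after the job is handed in: All flat or upright, at rest: foot within 12 mm of the disc's middle; hub within 10 mm of the round riser's centre; mask within 10 mm of the hub's; block within 12 mm of the long riser's, 0.2 rad of its length; test piece on the disc 55-105 mm from middle towards the mark, within 15 mm of that line (z of foot in the frame of turntable between 0.041 and 0.049 m and horizontal distance between foot and turntable below 0.012 m and angle between each of foot, hub, mask, block, testpiece's own z axis and vertical below 0.1 rad and linear speed of each of foot, hub, mask, block, testpiece below 0.01 m/s and z of hub in the frame of round_riser between 0.041 and 0.049 m and horizontal distance between hub and round_riser below 0.01 m and z of mask in the frame of hub between 0.03 and 0.038 m and horizontal distance between mask and hub below 0.01 m and z of block in the frame of long_riser between 0.036 and 0.044 m and horizontal distance between block and long_riser below 0.012 m and angle between the x axis of block and the x axis of long_riser, either way round below 0.2 rad and z of testpiece in the frame of turntable between 0.041 and 0.049 m and x of testpiece in the frame of turntable between -0.105 and -0.055 m and y of testpiece in the frame of turntable between -0.015 and 0.015 m); the robot touches nothing.
It fails at once if the tape roll is shifted by more than 25 mm or tipped (distance of tape_roll from where it was at the start of the episode above 0.025 m or angle between tape_roll's own z axis and vertical above 0.3 rad).
It fails at once if the mixing cup is shifted by more than 25 mm or tipped (distance of cup from where it was at the start of the episode above 0.025 m or angle between cup's own z axis and vertical above 0.3 rad).
It also fails if it takes over 122 s, if anything falls off the work surface, if the arm or the gripper's body presses on something with over 40 N, if the wrist force passes 120 N, or if a joint passes its speed limit or range.

### The arm

A 7-joint arm with a two-finger parallel gripper is mounted at the origin on the work surface. World frame = base frame: x ahead of the robot, y to its left, z up, the work surface at z = 0. Lengths are in mm, angles in rad, forces in N, time in s.
With the tool pointing down it reaches from about 400 to 850 mm from the base axis. Payload 4.5 kg.
Tool frame: the origin (TCP) lies midway between the tips of the shut fingers; the grasp point (between the pads) lies 19 mm behind it; x points along the fingers, y is the direction in which the jaws open and shut, and the axes are right-handed (so a half turn about x gives the same grasp; the last joint's range is limited). The gripper opens to 85 mm and grips with 20 to 120 N. Pads are 22 mm wide; open, the fingers measure 114 mm over their backs; the gripper's body (76 mm by 85 mm) begins 54 mm behind the grasp point. The pads swing forward as they close: fully open they stand 13 mm farther back than shut.
Start: joints at [1.294, 0.689, -0.195, 1.565, 0.157, 0.902, -0.215], TCP at [191.167, -595.071, 231.317] pointing down, gripper open.
Joint ranges: [-3.01, 3.01], [-0.46, 2.08], [-1.47, 1.51], [0.13, 2.56], [-1, 4.14], [0.04, 2.09], [-2.66, 2.66]. Speed limits (rad/s): [2.57, 2.57, 3.14, 3.14, 3.14, 3.14, 3.14].

### API

Orientations are given as a rotation vector (axis times angle).
In Python, from station import sensors, snapshot, calibration, sign_off gives the robot as it stands.
- The arm moves only by the tool apply_moves, never from a script. Its argument "targets" is a list of rows, each an object of numbers: "tx", "ty", "tz": the shift along the tool's x, y, z in cm; "ax", "ay", "az": the turn, a rotation vector about the tool's x, y, z in degrees; "fingers": the closure, from -1 (fully open) to 1 (shut). A call has 1 to 12 rows; each row is the pose to reach, as a shift and turn from the pose commanded when the call began, along the tool's axes at that moment; what a row does not reach only later rows make up. A row lasts 1/12 s, in which the tool goes at most 41.7 mm and 7.16 degrees, less where a joint would pass 70% of its speed; a pose out of reach is approached as far as the arm can. A call with a gripper value outside its range is refused whole. The fingers move at their own pace and stop on an object; the grip force is fixed at half the most. Time passes only in rows, so rows that repeat a pose let the fingers close. It gives the time, the measured TCP pose, the force and the opening at its end, in the units of the state.
- sensors.get_state(): the state, without advancing time (a new reading comes with each control period).
- snapshot(name): name is "scene" or "top"; returns the picture (480x640x3 uint8, blue, green, red); there is no depth.
- calibration(name): a dict with "fx", "fy", "cx", "cy" (pixels), "distortion" ([k1, k2, p1, p2, k3] as OpenCV has them; the pictures are not rectified), "eye" and "rotation" of the camera in the world. Camera axes: x right, y up, looking along -z (the intrinsics and any distortion apply to the point x, -y, -z); pixel columns grow to the right and rows downward; lengths in mm; the calibration is good to about 2 mm. A picture is of the moment at which its call begins. calibration takes no time and is no camera call.
- sign_off(): hands the job in, once; it reports no verdict.
The state is a dict: "clock": time; "joints": joint angles; "qd": joint speeds; "tau": joint torques, N m; "eef_pos": TCP position; "tcp_rot": TCP orientation; "contact_force": force on the tool from outside, world axes, zero at the start; "ft_torque": the same for the moment, N m; "width": opening from 0.0 (shut) to 1.0 (fully open).
Only numpy, scipy, OpenCV 4.12 (cv2) and the standard library are available. Lean on these libraries where they do the work, as an engineer would, in place of code of your own. Each camera call takes 0.05 s, during which the arm holds its last target.

## Working session

There is one attempt and no reset: what is moved stays moved. The work goes in short steps, Python scripts to look and compute and a tool call to move; the robot and the scene stay as the last step left them, time stands still between calls to the robot, and variables do not carry over. Pictures are saved under pics/ and viewed, and the job is handed in when it is done.

Besides the shell and the picture viewer there is one more tool, called after "Request:" by a JSON object that holds its "fn" and its "kwargs", one argument or row to a line. apply_moves: Moves the arm, as the interface text tells. Its arguments: {"type":"object","properties":{"targets":{"type":"array","items":{"type":"object","properties":{"tx":{"type":"number"},"ty":{"type":"number"},"tz":{"type":"number"},"ax":{"type":"number"},"ay":{"type":"number"},"az":{"type":"number"},"fingers":{"type":"number"}}}}},"required":["targets"]}

```bash
ls; mkdir -p pics; python3 - <<'E'
from station import sensors, snapshot, calibration
import cv2
print(sensors.get_state())
for n in("scene","top"):
    cv2.imwrite(f"pics/{n}0.png",snapshot(n)); print(n,calibration(n))
E
```

```text
pics
{'clock': 0.0, 'joints': array([ 1.29377553,  0.69000308, -0.19451572,  1.56640536,  0.15728785,
        0.90250198, -0.21508875]), 'qd': array([-0.00197404,  0.00083548,  0.0006682 , -0.00118578,  0.00084222,
        0.00111232,  0.00020766]), 'tau': array([ 6.88771979e-04, -5.39622259e+01, -1.26642443e+00, -1.58543962e+01,
        9.08563379e-03,  9.58780758e-03,  9.40121623e-06]), 'eef_pos': array([ 190.89372328, -594.41379761,  230.45584473]), 'tcp_rot': array([ 2.05406846,  0.32394381, -2.05495568]), 'contact_force': array([-0.00521322, -0.59023464, -0.08646606]), 'ft_torque': array([ 0.00947066, -0.00315438, -0.04853689]), 'width': 1.0049306363913446}
scene {'fx': 536.3216988863294, 'fy': 536.3216988863294, 'cx': 320.37607216164633, 'cy': 233.1989956066282, 'distortion': array([0.03271966, 0.        , 0.        , 0.        , 0.        ]), 'eye': array([ 918.69283613, -698.46516935,  882.27327011]), 'rotation': array([0.74997931, 0.20413247, 0.4473977 ])}
top {'fx': 550.9205254260997, 'fy': 550.9205254260997, 'cx': 330.7184503432213, 'cy': 237.10936063941205, 'distortion': array([0.0535683, 0.       , 0.       , 0.       , 0.       ]), 'eye': array([ 353.67600376,   10.30923168, 1177.66566519]), 'rotation': array([ 0.12568818, -0.1292159 , -1.58514768])}
```

View pics/top0.png

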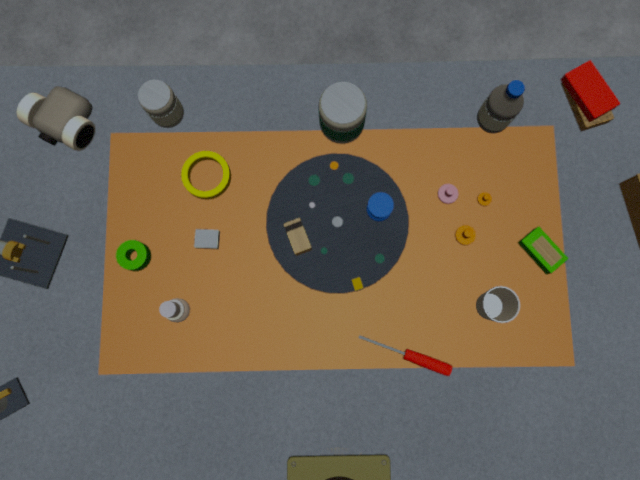

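View pics/scene0.png

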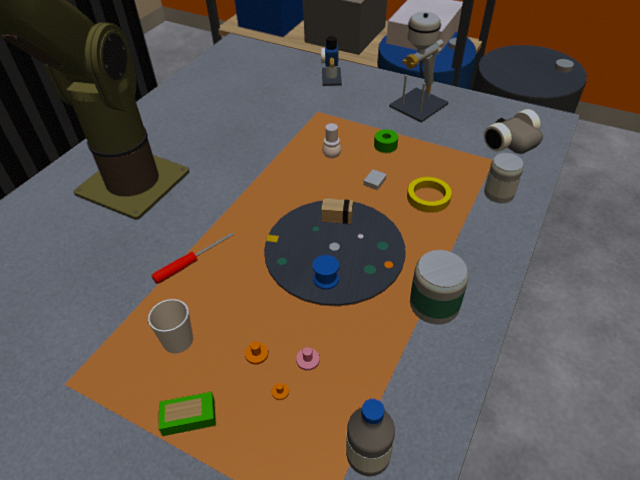

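```bash
cat > h.py <<'E'
import numpy as np, cv2
from scipy.spatial.transform import Rotation as R
from station import sensors, snapshot, calibration
C={n:calibration(n) for n in("scene","top")}
def rays(n,px):
    c=C[n];K=np.array([[c['fx'],0,c['cx']],[0,c['fy'],c['cy']],[0,0,1]])
    u=cv2.undistortPoints(np.array(px,float).reshape(-1,1,2),K,np.array(c['distortion']))[:,0]
    d=np.c_[u[:,0],-u[:,1],-np.ones(len(u))]
    return np.array(c['eye']),R.from_rotvec(c['rotation']).apply(d)
def onz(n,px,z):
    e,d=rays(n,px); return (e+d*((z-e[2])/d[:,2])[:,None])[:,:2]
def proj(n,P):
    c=C[n];P=np.array(P,float).reshape(-1,3)
    q=R.from_rotvec(c['rotation']).inv().apply(P-np.array(c['eye']))*[1,-1,-1]
    K=np.array([[c['fx'],0,c['cx']],[0,c['fy'],c['cy']],[0,0,1]])
    return cv2.projectPoints(q,np.zeros(3),np.zeros(3),K,np.array(c['distortion']))[0][:,0]
def blob(img,hlo,hhi,smin=120,vmin=60,roi=None,amin=30):
    hsv=cv2.cvtColor(img,cv2.COLOR_BGR2HSV)
    m=cv2.inRange(hsv,(hlo,smin,vmin),(hhi,255,255))
    if roi is not None:
        k=np.zeros_like(m);x0,y0,x1,y1=roi;k[y0:y1,x0:x1]=255;m&=k
    cs=cv2.findContours(m,cv2.RETR_EXTERNAL,cv2.CHAIN_APPROX_NONE)[0]
    return sorted([c for c in cs if cv2.contourArea(c)>amin],key=lambda c:-cv2.contourArea(c)),m
E
python3 - <<'E'
from h import *
t=cv2.imread('pics/top0.png');s=cv2.imread('pics/scene0.png')
def crop(i,x,y,w,h,k): return cv2.resize(i[y:y+h,x:x+w],None,fx=k,fy=k,interpolation=cv2.INTER_CUBIC)
cv2.imwrite('pics/c1.png',np.vstack([crop(t,420,160,160,110,5)]))
cv2.imwrite('pics/c2.png',crop(t,260,145,155,155,3.8))
cv2.imwrite('pics/c3.png',crop(t,105,145,140,185,3.2))
cv2.imwrite('pics/c4.png',crop(s,300,110,170,90,4.5))
cv2.imwrite('pics/c5.png',crop(s,140,290,200,150,4))
# yardstick
print('disc L/R',onz('top',[[267,223],[409,223],[338,153],[338,293],[337,222],[357,284],[380,203]],45))
E
```

```text
disc L/R [[ 570.93469887  138.68831015]
 [ 565.56379975 -158.0430818 ]
 [ 720.18609086  -12.77473685]
 [ 422.41042987   -6.72887027]
 [ 570.44183017   -7.6546458 ]
 [ 440.11521933  -46.11800148]
 [ 609.45593934  -98.88922351]]
```

View pics/c1.png

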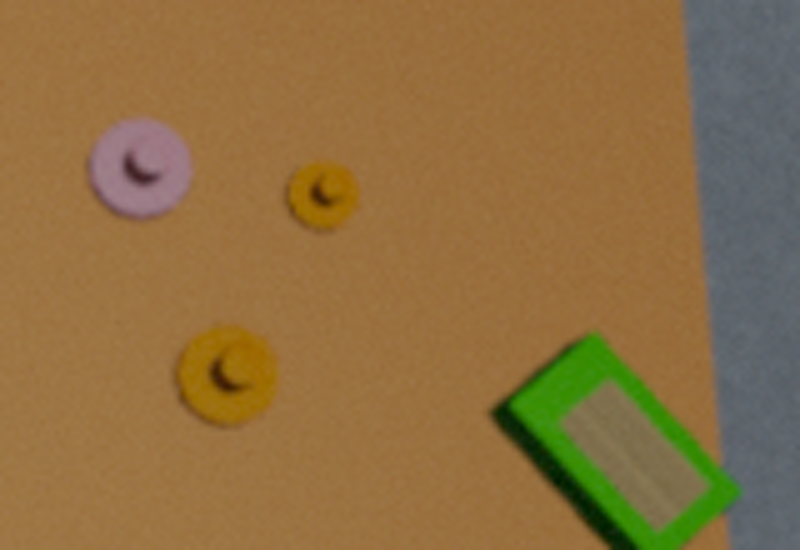

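View pics/c2.png

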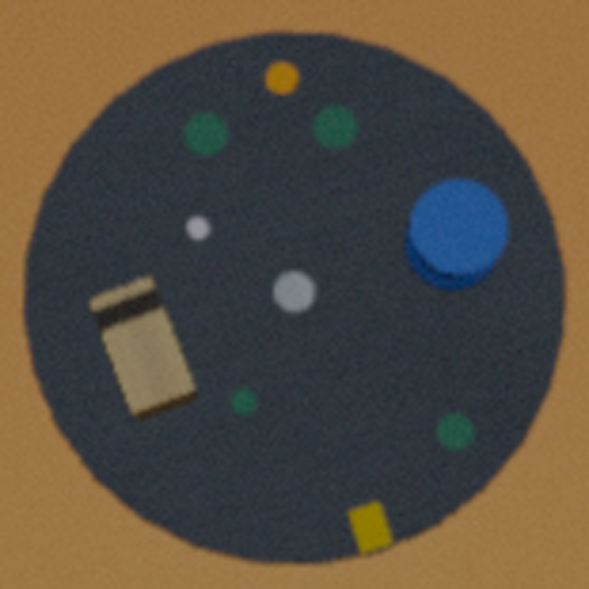

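View pics/c3.png

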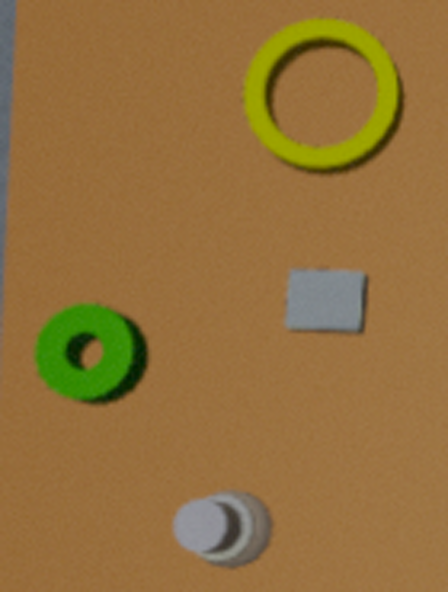

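View pics/c4.png

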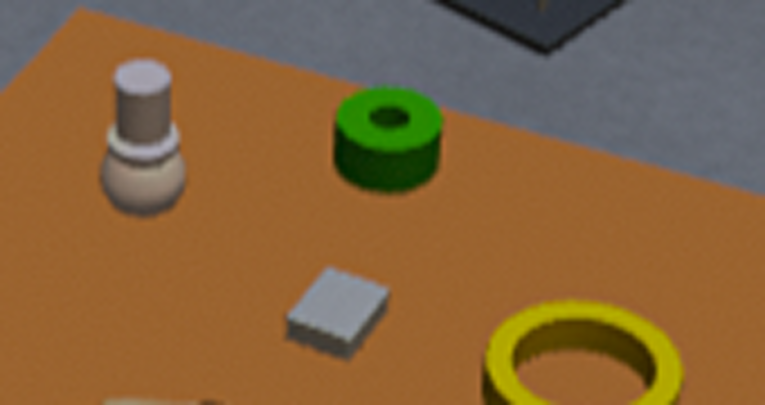

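View pics/c5.png

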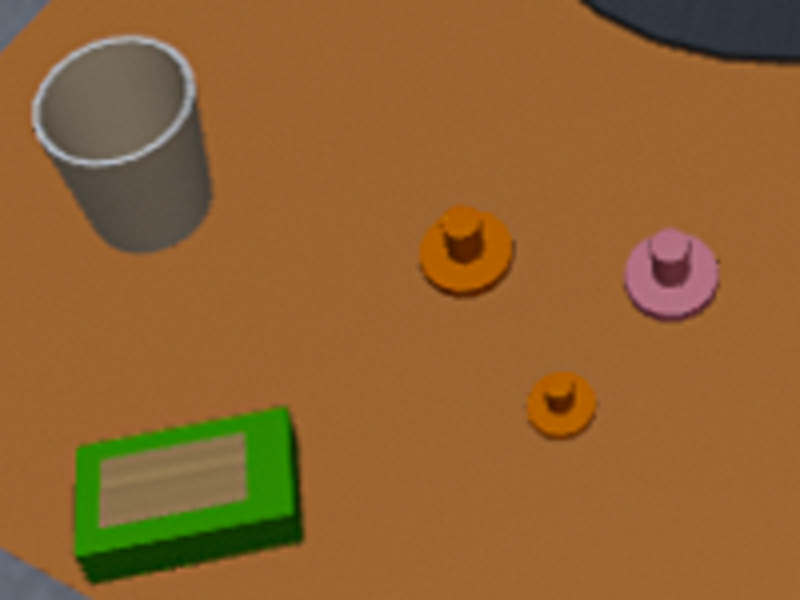

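```bash
cat > m.py <<'E'
from h import *
def inr(n,img,roi,lo,hi):
    hsv=cv2.cvtColor(img,cv2.COLOR_BGR2HSV); m=cv2.inRange(hsv,lo,hi)
    k=np.zeros_like(m);x0,y0,x1,y1=roi;k[y0:y1,x0:x1]=255;m&=k
    cs=cv2.findContours(m,cv2.RETR_EXTERNAL,cv2.CHAIN_APPROX_NONE)[0]
    return max(cs,key=cv2.contourArea)
def rect(n,c,z):
    p=onz(n,cv2.convexHull(c)[:,0],z).astype(np.float32)
    r=cv2.minAreaRect(p);b=cv2.boxPoints(r);e=b[1]-b[0],b[2]-b[1]
    l=max(e,key=np.linalg.norm);a=np.degrees(np.arctan2(l[1],l[0]))%180
    return np.round(r[0],1),np.round(r[1],1),round(float(a),1)
def circ(n,c,z):
    p=onz(n,cv2.convexHull(c)[:,0],z).astype(np.float32)
    e=cv2.fitEllipse(p); return np.round(e[0],1),np.round(e[1],1)
E
python3 - <<'E'
from m import *
t=cv2.imread('pics/top0.png');s=cv2.imread('pics/scene0.png')
for nm,im,px in [('top',t,[(380,203),(378,218),(300,240),(293,222),(337,222),(357,284),(132,250),(130,268),(538,240),(528,256),(465,242),(206,240),(192,200),(168,310),(178,310),(182,300),(205,157),(450,240)]),('scene',s,[(326,262),(326,280),(337,204),(387,134),(387,148),(165,405),(190,425),(256,358),(376,177),(331,130),(331,148)])]:
    h=cv2.cvtColor(im,cv2.COLOR_BGR2HSV)
    print(nm,[(p,h[p[1],p[0]].tolist()) for p in px])
E
```

```text
top [((380, 203), [106, 189, 144]), ((378, 218), [109, 203, 84]), ((300, 240), [20, 82, 133]), ((293, 222), [19, 88, 122]), ((337, 222), [105, 19, 137]), ((357, 284), [26, 255, 143]), ((132, 250), [54, 187, 45]), ((130, 268), [50, 234, 136]), ((538, 240), [21, 102, 128]), ((528, 256), [17, 149, 137]), ((465, 242), [21, 237, 157]), ((206, 240), [105, 22, 142]), ((192, 200), [16, 150, 155]), ((168, 310), [109, 13, 152]), ((178, 310), [12, 51, 65]), ((182, 300), [16, 53, 125]), ((205, 157), [26, 252, 77]), ((450, 240), [17, 146, 157])]
scene [((326, 262), [107, 229, 139]), ((326, 280), [107, 246, 55]), ((337, 204), [18, 97, 147]), ((387, 134), [55, 255, 50]), ((387, 148), [53, 255, 53]), ((165, 405), [38, 147, 123]), ((190, 425), [52, 255, 55]), ((256, 358), [16, 255, 178]), ((376, 177), [109, 24, 151]), ((331, 130), [139, 14, 146]), ((331, 148), [17, 49, 162])]
```

```bash
cat > meas.py <<'E'
from m import *
import sys
t=cv2.imread('pics/top0.png');s=cv2.imread('pics/scene0.png')
G=((42,140,100),(65,255,255))
print('disc',circ('top',inr('top',t,(255,145,420,300),(90,40,20),(125,255,110)),45))
print('spot',circ('top',inr('top',t,(325,210,350,235),(0,0,90),(180,60,255)),45))
print('mark',rect('top',inr('top',t,(345,270,370,298),(22,180,90),(32,255,255)),45))
print('round',circ('top',inr('top',t,(360,185,400,230),(98,150,108),(115,255,255)),90), circ('scene',inr('scene',s,(305,250,350,295),(98,150,95),(115,255,255)),90))
c=inr('top',t,(280,213,316,260),(10,45,25),(30,255,255));print('long all',rect('top',c,85))
print('hub',circ('top',inr('top',t,(110,235,155,275),*G),34),circ('scene',inr('scene',s,(365,120,405,155),(42,140,85),G[1]),34))
print('block',rect('top',inr('top',t,(510,220,580,280),*G),30),rect('scene',inr('scene',s,(150,385,225,440),(42,140,85),G[1]),30))
print('mask',circ('top',inr('top',t,(450,220,480,250),(15,195,60),(26,255,255)),8))
print('masksc',circ('scene',inr('scene',s,(240,335,275,370),(10,240,40),(22,255,255)),8))
c=inr('top',t,(190,225,222,252),(90,0,100),(125,60,255));print('test',rect('top',c,18))
c=inr('scene',s,(360,165,390,195),(90,0,110),(125,60,255));print('testsc',rect('scene',c,18))
print('foot top',circ('top',inr('top',t,(155,295,190,325),(95,0,110),(130,45,255)),85))
print('foot all',cv2.boundingRect(inr('top',t,(155,295,195,328),(0,0,40),(180,85,255))))
print('tape',circ('top',inr('top',t,(175,145,235,205),(22,200,100),(32,255,255)),25))
print('cup',circ('top',inr('top',t,(475,280,525,328),(0,0,60),(180,70,255)),80))
E
python3 meas.py
```

```text
disc (array([571.3,  -7.6]), array([291.6, 292.1]))
spot (array([572. ,  -7.8]), array([22.3, 22.9]))
mark (array([441.5, -46.1]), array([23.4, 17.6]), 17.1)
round (array([596.3, -95. ]), array([51.7, 51.8])) (array([596.7, -94.7]), array([51.4, 51.7]))
long all (array([535.2,  73.5]), array([71.7, 37.2]), 20.0)
hub (array([511.8, 421.6]), array([61. , 61.3])) (array([514. , 420.2]), array([60.6, 62.6]))
block (array([ 507.6, -439.3]), array([88.6, 48.4]), 39.0) (array([ 509.2, -440.1]), array([89. , 49.1]), 38.8)
mask (array([ 544.9, -282.4]), array([41.6, 43.8]))
masksc (array([ 546.4, -283.4]), array([41.6, 47.5]))
test (array([544.9, 271.1]), array([46.5, 36.6]), 88.9)
testsc (array([547.5, 269.8]), array([45.7, 37.3]), 87.3)
foot top (array([395.9, 327.6]), array([28.7, 30. ]))
foot all (159, 298, 30, 24)
tape (array([685.4, 274.2]), array([102.8, 103.5]))
cup (array([ 392.9, -322.4]), array([70.7, 84.4]))
```

```bash
python3 - <<'E'
from m import *
t=cv2.imread('pics/top0.png');s=cv2.imread('pics/scene0.png')
def crop(i,x,y,w,h,k): return cv2.resize(i[y:y+h,x:x+w],None,fx=k,fy=k,interpolation=cv2.INTER_CUBIC)
a=crop(t,275,205,50,60,10);b=crop(s,310,185,60,50,10)
cv2.imwrite('pics/d1.png',np.hstack([a[:600],]));cv2.imwrite('pics/d2.png',b)
E
```

```text
(no output)
```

View pics/d1.png

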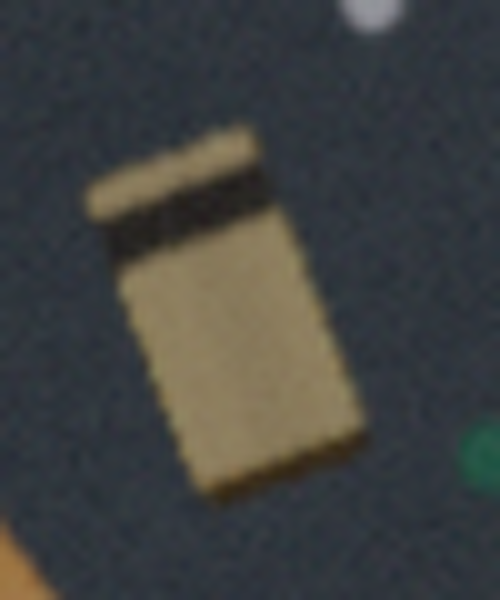

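View pics/d2.png

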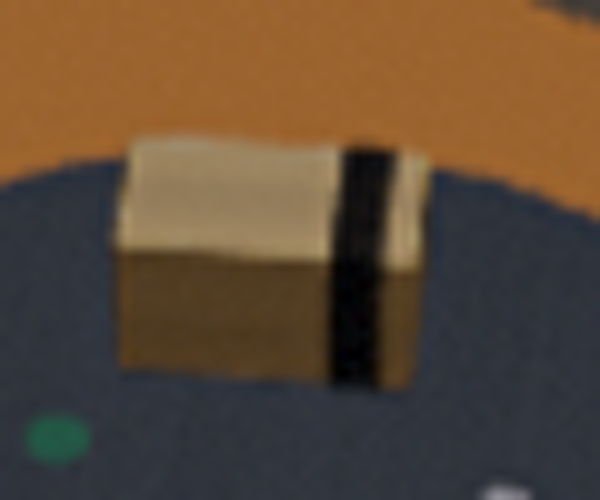

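```bash
python3 - <<'E'
from m import *
f=lambda n,p,x,y,k,z:onz(n,[((u+.5)/k-.5+x,(v+.5)/k-.5+y) for u,v in p],z)
for n,p,x,y in(('top',[(85,187),(250,127),(365,428),(200,488)],275,205),('scene',[(130,137),(430,150),(418,268),(118,250)],310,185)):
    q=f(n,p,x,y,10,85);print(n,q.round(1).tolist(),q.mean(0));r=cv2.minAreaRect(q.astype(np.float32));print(r)
print('foot scene top',f('scene',[(142,76)],300,110,4.5,85),'bead/bun axis', f('top',[(238,529)],105,145,3.2,25), f('top',[(202,526)],105,145,3.2,85))
print('mask knob top', f('top',[(240,362)],420,160,5,32), f('scene',[(463,222)],140,290,4,32))
O=np.array([572,-7.8]);M=np.array([441.5,-46.1]);x=(O-M)/np.linalg.norm(O-M);y=np.array([-x[1],x[0]])
print('test target',O-80*x,'yaw',np.degrees(np.arctan2(x[1],x[0])))
r=R.from_rotvec(sensors.get_state()['tcp_rot']);print(r.as_matrix().round(3))
E
```

```text
top [[562.2, 101.8], [573.9, 68.5], [512.0, 46.0], [500.5, 79.1]] [537.16637713  73.85168005]
((537.110107421875, 73.91313171386719), (66.17571258544922, 35.37575912475586), 19.956022262573242)
scene [[501.5, 77.6], [562.8, 103.0], [576.4, 67.7], [515.9, 44.2]] [539.1589959   73.13611151]
((539.3742065429688, 72.84501647949219), (66.2774887084961, 37.791507720947266), 22.458864212036133)
foot scene top [[396.01861521 329.98204405]] bead/bun axis [[395.17564157 321.91137298]] [[395.31597242 327.57090784]]
mask knob top [[ 546.45545242 -282.09849329]] [[ 547.30396229 -282.40399981]]
test target [495.2376597 -30.3287175] yaw 16.35625648245997
[[-0.001  0.306 -0.952]
 [ 0.002 -0.952 -0.306]
 [-1.    -0.002  0.   ]]
```

```bash
cat > plan.py <<'E'
from h import *
def plan(*wps):
    """waypoints x,y,z(TCP),psi deg; all relative to the present pose"""
    s=sensors.get_state();r0=R.from_rotvec(s['tcp_rot']);p0=s['eef_pos']
    y=r0.as_matrix()[:,1]
    print('t%.1f'%s['clock'],'p',p0.round(1),'psi %.1f'%np.degrees(np.arctan2(y[1],y[0])),'w %.2f'%s['width'],'F',np.round(s['contact_force'],1))
    for w in wps:
        a=np.radians(w[3]);Y=np.array([np.cos(a),np.sin(a),0]);X=np.array([0,0,-1.]);
        M=np.c_[X,Y,np.cross(X,Y)]
        d=r0.inv().apply(np.array(w[:3])-p0)/10;q=np.degrees((r0.inv()*R.from_matrix(M)).as_rotvec())
        print(w,'t',d.round(2),'a',q.round(1))
if __name__=='__main__':
    import sys
    plan(*[tuple(float(v) for v in a.split(',')) for a in sys.argv[1:]])
E
python3 plan.py 508,-439.7,120,-51 508,-439.7,30,-51 508,-439.7,4,-51
```

```text
t0.1 p [ 190.9 -594.5  230.5] psi -72.2 w 1.00 F [ 0.1 -0.5  1. ]
(508.0, -439.7, 120.0, -51.0) t [ 11.06  -5.02 -34.93] a [-21.2  -0.    0.1]
(508.0, -439.7, 30.0, -51.0) t [ 20.06  -5.01 -34.93] a [-21.2  -0.    0.1]
(508.0, -439.7, 4.0, -51.0) t [ 22.66  -5.   -34.93] a [-21.2  -0.    0.1]
```

Mask candidates in the top view: large orange (465,235), small orange (484,199), pink (448,193), flat orange paint spot (334,166). The crop shows that (465,235) is orange, has a knob, and is the larger of the two orange ones, so it is the mask. I'll do the block first.

Request:
{"fn": "apply_moves", "kwargs": {
  "targets": [
    {"tx": 11.06,"ty": -5.0,"tz": -34.9,"ax": -21.2},
    {"tx": 11.06,"ty": -5.0,"tz": -34.9,"ax": -21.2},
    {"tx": 11.06,"ty": -5.0,"tz": -34.9,"ax": -21.2},
    {"tx": 11.06,"ty": -5.0,"tz": -34.9,"ax": -21.2},
    {"tx": 11.06,"ty": -5.0,"tz": -34.9,"ax": -21.2},
    {"tx": 11.06,"ty": -5.0,"tz": -34.9,"ax": -21.2},
    {"tx": 11.06,"ty": -5.0,"tz": -34.9,"ax": -21.2},
    {"tx": 11.06,"ty": -5.0,"tz": -34.9,"ax": -21.2},
    {"tx": 11.06,"ty": -5.0,"tz": -34.9,"ax": -21.2},
    {"tx": 11.06,"ty": -5.0,"tz": -34.9,"ax": -21.2},
    {"tx": 11.06,"ty": -5.0,"tz": -34.9,"ax": -21.2},
    {"tx": 11.06,"ty": -5.0,"tz": -34.9,"ax": -21.2}
  ]
}}

```text
invalid input at $.targets[0]: expected keys tx, ty, tz, ax, ay, az, fingers
```

```bash
python3 plan.py 508,-439.7,60,-51 508,-439.7,5,-51
```

```text
t0.1 p [ 190.9 -594.5  230.5] psi -72.2 w 1.00 F [ 0.1 -0.5  1. ]
(508.0, -439.7, 60.0, -51.0) t [ 17.06  -5.01 -34.93] a [-21.2  -0.    0.1]
(508.0, -439.7, 5.0, -51.0) t [ 22.56  -5.   -34.93] a [-21.2  -0.    0.1]
```

Request:
{"fn": "apply_moves", "kwargs": {
  "targets": [
    {"tx": 11,"ty": -5,"tz": -34.9,"ax": -21.2,"ay": 0,"az": 0,"fingers": -1},
    {"tx": 11,"ty": -5,"tz": -34.9,"ax": -21.2,"ay": 0,"az": 0,"fingers": -1},
    {"tx": 11,"ty": -5,"tz": -34.9,"ax": -21.2,"ay": 0,"az": 0,"fingers": -1},
    {"tx": 11,"ty": -5,"tz": -34.9,"ax": -21.2,"ay": 0,"az": 0,"fingers": -1},
    {"tx": 11,"ty": -5,"tz": -34.9,"ax": -21.2,"ay": 0,"az": 0,"fingers": -1},
    {"tx": 11,"ty": -5,"tz": -34.9,"ax": -21.2,"ay": 0,"az": 0,"fingers": -1},
    {"tx": 11,"ty": -5,"tz": -34.9,"ax": -21.2,"ay": 0,"az": 0,"fingers": -1},
    {"tx": 11,"ty": -5,"tz": -34.9,"ax": -21.2,"ay": 0,"az": 0,"fingers": -1},
    {"tx": 11,"ty": -5,"tz": -34.9,"ax": -21.2,"ay": 0,"az": 0,"fingers": -1},
    {"tx": 11,"ty": -5,"tz": -34.9,"ax": -21.2,"ay": 0,"az": 0,"fingers": -1},
    {"tx": 11,"ty": -5,"tz": -34.9,"ax": -21.2,"ay": 0,"az": 0,"fingers": -1},
    {"tx": 11,"ty": -5,"tz": -34.9,"ax": -21.2,"ay": 0,"az": 0,"fingers": -1}
  ]
}}

```text
clock: 1.1
eef_pos: [507.1, -441.2, 120.8]
tcp_rot: [1.826, 0.648, -1.83]
contact_force: [-0.1, -0.8, 0.2]
width: 1.001
```

```bash
python3 plan.py 508,-439.7,60,-51 508,-439.7,5,-51; python3 - <<'E'
from h import *
cv2.imwrite('pics/t1.png',snapshot('top'))
E
```

```text
t1.1 p [ 507.1 -441.2  120.8] psi -51.0 w 1.00 F [-0.1 -0.8  0.2]
(508.0, -439.7, 60.0, -51.0) t [ 6.08 -0.05 -0.17] a [-0.   0.1  0.1]
(508.0, -439.7, 5.0, -51.0) t [11.58 -0.05 -0.18] a [-0.   0.1  0.1]
```

View pics/t1.png

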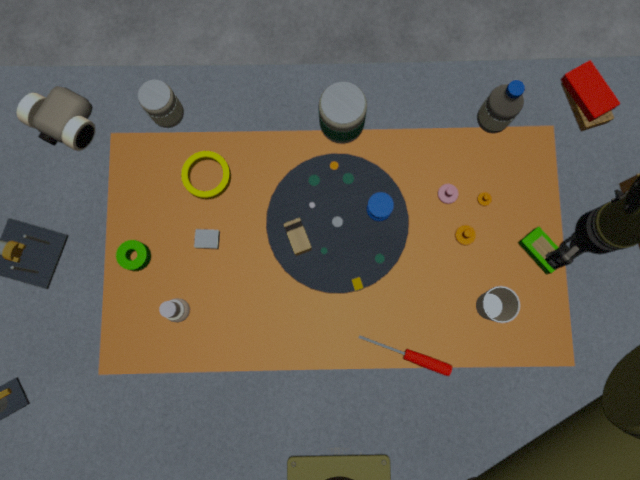

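The gripper, at about (575,245), is over the block. Now I'll descend and close.

Request:
{"fn": "apply_moves", "kwargs": {
  "targets": [
    {"tx": 3,"ty": 0,"tz": -0.2,"ax": 0,"ay": 0,"az": 0,"fingers": -1},
    {"tx": 6,"ty": 0,"tz": -0.2,"ax": 0,"ay": 0,"az": 0,"fingers": -1},
    {"tx": 8.5,"ty": 0,"tz": -0.2,"ax": 0,"ay": 0,"az": 0,"fingers": -1},
    {"tx": 10.5,"ty": 0,"tz": -0.2,"ax": 0,"ay": 0,"az": 0,"fingers": -1},
    {"tx": 11.5,"ty": 0,"tz": -0.2,"ax": 0,"ay": 0,"az": 0,"fingers": -1},
    {"tx": 11.5,"ty": 0,"tz": -0.2,"ax": 0,"ay": 0,"az": 0,"fingers": 1},
    {"tx": 11.5,"ty": 0,"tz": -0.2,"ax": 0,"ay": 0,"az": 0,"fingers": 1},
    {"tx": 11.5,"ty": 0,"tz": -0.2,"ax": 0,"ay": 0,"az": 0,"fingers": 1},
    {"tx": 11.5,"ty": 0,"tz": -0.2,"ax": 0,"ay": 0,"az": 0,"fingers": 1},
    {"tx": 11.5,"ty": 0,"tz": -0.2,"ax": 0,"ay": 0,"az": 0,"fingers": 1},
    {"tx": 11.5,"ty": 0,"tz": -0.2,"ax": 0,"ay": 0,"az": 0,"fingers": 1}
  ]
}}

```text
clock: 2.07
eef_pos: [510.8, -440.7, 8.4]
tcp_rot: [1.829, 0.644, -1.825]
contact_force: [0.6, 0.3, 6.2]
width: 0.567
```

```bash
python3 plan.py 508,-439.7,200,-51 538,73.5,200,-69.5 
```

```text
t2.1 p [ 510.8 -440.7    8.4] psi -51.0 w 0.57 F [0.6 0.3 6.2]
(508.0, -439.7, 200.0, -51.0) t [-19.16  -0.19   0.14] a [-0.  -0.  -0.2]
(538.0, 73.5, 200.0, -69.5) t [-19.28 -38.19 -34.48] a [18.5 -0.1 -0.2]
```

Request:
{"fn": "apply_moves", "kwargs": {
  "targets": [
    {"tx": -3,"ty": 0,"tz": 0,"ax": 0,"ay": 0,"az": 0,"fingers": 1},
    {"tx": -6,"ty": 0,"tz": 0,"ax": 0,"ay": 0,"az": 0,"fingers": 1},
    {"tx": -10,"ty": 0,"tz": 0,"ax": 0,"ay": 0,"az": 0,"fingers": 1},
    {"tx": -14,"ty": 0,"tz": 0,"ax": 0,"ay": 0,"az": 0,"fingers": 1},
    {"tx": -16,"ty": -2,"tz": -2,"ax": 2,"ay": 0,"az": 0,"fingers": 1},
    {"tx": -17,"ty": -4.5,"tz": -4,"ax": 5,"ay": 0,"az": 0,"fingers": 1},
    {"tx": -18,"ty": -7,"tz": -6.3,"ax": 7,"ay": 0,"az": 0,"fingers": 1},
    {"tx": -18,"ty": -9.5,"tz": -8.6,"ax": 10,"ay": 0,"az": 0,"fingers": 1},
    {"tx": -18,"ty": -12,"tz": -10.8,"ax": 12,"ay": 0,"az": 0,"fingers": 1},
    {"tx": -18,"ty": -14.5,"tz": -13.1,"ax": 15,"ay": 0,"az": 0,"fingers": 1},
    {"tx": -18,"ty": -17,"tz": -15.3,"ax": 18.5,"ay": 0,"az": 0,"fingers": 1}
  ]
}}

```text
clock: 2.98
eef_pos: [521.6, -209.3, 187.0]
tcp_rot: [2.029, 0.364, -2.027]
contact_force: [0.6, 0.8, -0.9]
width: 0.57
```

```bash
python3 plan.py 538,73.5,180,-69.5; python3 - <<'E'
from h import *
cv2.imwrite('pics/s2.png',snapshot('scene'))
E
```

```text
t3.0 p [ 521.6 -209.3  187. ] psi -69.6 w 0.57 F [ 0.6  0.8 -0.9]
(538.0, 73.5, 180.0, -69.5) t [  0.7  -25.95 -11.38] a [-0.1 -0.1 -0. ]
```

View pics/s2.png

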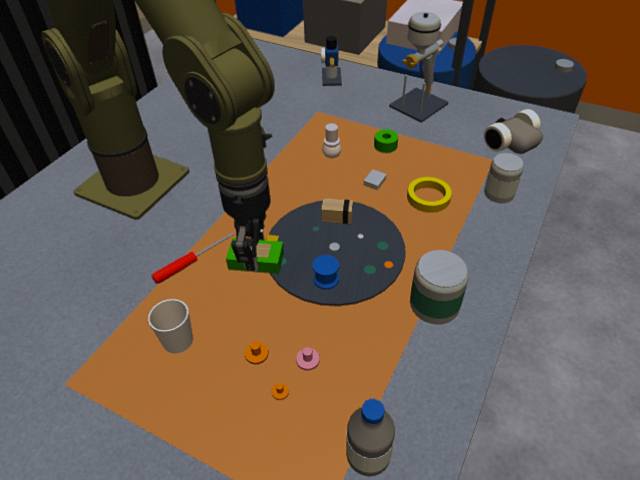

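```bash
python3 - <<'E'
from m import *
s=cv2.imread('pics/s2.png')
cv2.imwrite('pics/s2c.png',cv2.resize(s[215:290,210:300],None,fx=8,fy=8,interpolation=cv2.INTER_CUBIC))
E
```

```text
(no output)
```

View pics/s2c.png

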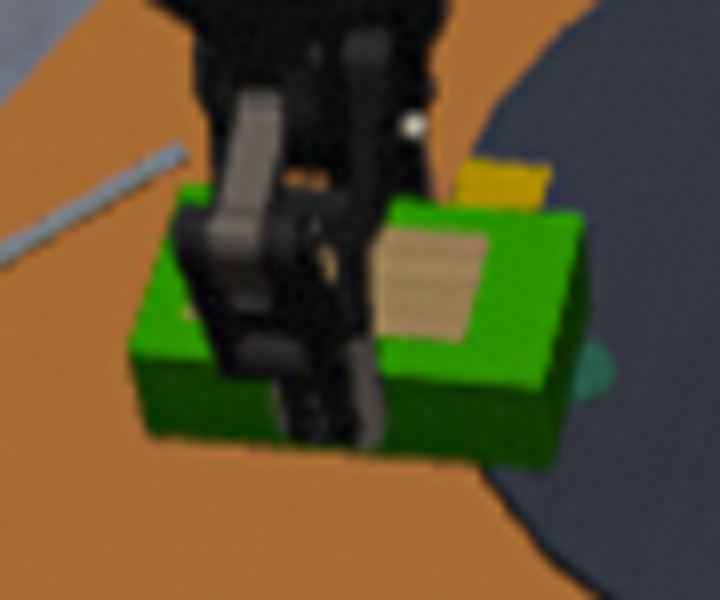

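```bash
python3 - <<'E'
from m import *
T=[(185,188),(585,213),(545,388),(130,358)];B=[(150,435),(548,466)]
f=lambda p:[((u+.5)/8-.5+210,(v+.5)/8-.5+215) for u,v in p]
for z in(195,205,212,220):
    q=onz('scene',f(T),z);print(z,q.mean(0).round(1),[round(float(np.linalg.norm(q[i]-q[i-1])),1) for i in range(4)],cv2.minAreaRect(q.astype(np.float32))[2])
q=onz('scene',f(B),178);print(q,np.linalg.norm(q[0]-q[1]))
E
```

```text
195 [ 514.8 -200.7] [50.5, 89.9, 51.2, 90.0] 20.993392944335938
205 [ 520.7 -207.9] [49.7, 88.6, 50.5, 88.7] 20.993389129638672
212 [ 524.8 -213. ] [49.2, 87.6, 50.0, 87.8] 20.993389129638672
220 [ 529.5 -218.8] [48.6, 86.6, 49.4, 86.7] 20.993375778198242
[[ 487.46677823 -245.74217864]
 [ 568.90939054 -214.96304126]] 87.06465642105401
```

Request:
{"fn": "apply_moves", "kwargs": {
  "targets": [
    {"tx": 0,"ty": -3,"tz": -1.3,"ax": 0,"ay": 0,"az": 0,"fingers": 1},
    {"tx": 0,"ty": -6,"tz": -2.6,"ax": 0,"ay": 0,"az": 0,"fingers": 1},
    {"tx": 0,"ty": -9,"tz": -3.9,"ax": 0,"ay": 0,"az": 0,"fingers": 1},
    {"tx": 0,"ty": -12,"tz": -5.2,"ax": 0,"ay": 0,"az": 0,"fingers": 1},
    {"tx": 0,"ty": -15,"tz": -6.6,"ax": 0,"ay": 0,"az": 0,"fingers": 1},
    {"tx": 0,"ty": -18,"tz": -7.9,"ax": 0,"ay": 0,"az": 0,"fingers": 1},
    {"tx": 0,"ty": -21,"tz": -9.2,"ax": 0,"ay": 0,"az": 0,"fingers": 1},
    {"tx": 1,"ty": -24,"tz": -10.5,"ax": 0,"ay": 0,"az": 0,"fingers": 1},
    {"tx": 3,"ty": -26,"tz": -11.4,"ax": 0,"ay": 0,"az": 0,"fingers": 1},
    {"tx": 6,"ty": -26,"tz": -11.4,"ax": 0,"ay": 0,"az": 0,"fingers": 1},
    {"tx": 8,"ty": -26,"tz": -11.4,"ax": 0,"ay": 0,"az": 0,"fingers": 1},
    {"tx": 8,"ty": -26,"tz": -11.4,"ax": 0,"ay": 0,"az": 0,"fingers": 1}
  ]
}}

```text
clock: 4.03
eef_pos: [534.6, 72.7, 103.3]
tcp_rot: [2.018, 0.369, -2.032]
contact_force: [-0.6, 0.4, -0.2]
width: 0.573
```

```bash
python3 plan.py 538,73.5,94,-69.5; python3 - <<'E'
from h import *
s=snapshot('scene');t=snapshot('top')
a=cv2.resize(s[165:240,300:390],None,fx=6,fy=6,interpolation=cv2.INTER_CUBIC);b=cv2.resize(t[200:275,255:345],None,fx=6,fy=6,interpolation=cv2.INTER_CUBIC)
cv2.imwrite('pics/s3.png',a);cv2.imwrite('pics/t3.png',b)
E
```

```text
t4.0 p [534.6  72.7 103.3] psi -69.4 w 0.57 F [-0.6  0.4 -0.2]
(538.0, 73.5, 94.0, -69.5) t [ 0.93  0.04 -0.35] a [0.1 0.4 0.1]
```

View pics/s3.png

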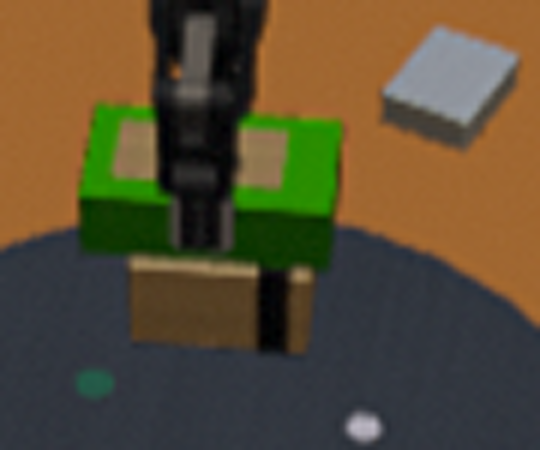

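View pics/t3.png

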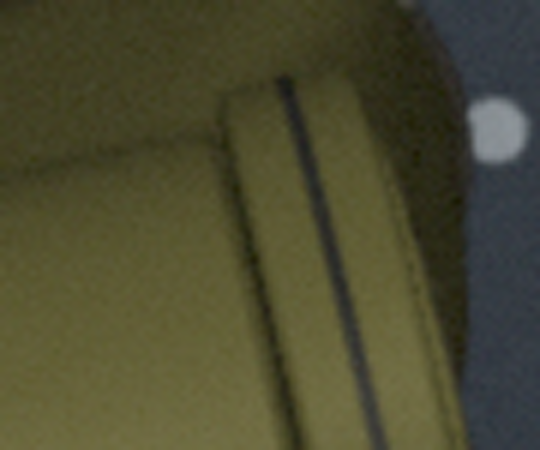

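```bash
python3 - <<'E'
from m import *
f=lambda p:[((u+.5)/6-.5+300,(v+.5)/6-.5+165) for u,v in p]
T=[(95,104),(344,122),(333,214),(80,195)];B=[(83,250),(330,270)];Rr=[(130,262),(315,275)];Rb=[(133,342),(310,354)]
for z in(120,125,130):
    q=onz('scene',f(T),z);print(z,q.mean(0).round(1),[round(float(np.linalg.norm(q[i]-q[i-1])),1) for i in range(4)],cv2.minAreaRect(q.astype(np.float32))[1:])
for n,p,z,h in(('B',B,95,25),('R',Rr,85,18),('Rb',Rb,45,18)):
    q=onz('scene',f(p),z);d=q[1]-q[0];l=np.linalg.norm(d);d/=l;print(n,l,np.degrees(np.arctan2(d[1],d[0])),q.mean(0)+h*np.array([-d[1],d[0]]))
E
```

```text
120 [533.1  76.1] [49.5, 90.8, 49.4, 89.6] ((91.21745300292969, 49.436676025390625), 19.780319213867188)
125 [535.6  71. ] [49.1, 90.2, 49.1, 89.0] ((90.61913299560547, 49.112403869628906), 19.780319213867188)
130 [538.2  65.9] [48.8, 89.6, 48.7, 88.4] ((90.0207748413086, 48.78813934326172), 19.78032875061035)
B 88.79302876149116 19.452555591574853 [534.39946917  74.88141647]
R 67.0033019393323 20.354171323891403 [538.947054    76.28311758]
Rb 65.63844361592503 20.759848756495693 [538.68792641  75.78534786]
```

Request:
{"fn": "apply_moves", "kwargs": {
  "targets": [
    {"tx": 0.2,"ty": 0,"tz": -0.4,"ax": 0,"ay": 0.3,"az": 0,"fingers": 1},
    {"tx": 0.4,"ty": 0,"tz": -0.4,"ax": 0,"ay": 0.3,"az": 0,"fingers": 1},
    {"tx": 0.6,"ty": 0,"tz": -0.4,"ax": 0,"ay": 0.3,"az": 0,"fingers": 1},
    {"tx": 0.8,"ty": 0,"tz": -0.4,"ax": 0,"ay": 0.3,"az": 0,"fingers": 1},
    {"tx": 0.8,"ty": 0,"tz": -0.4,"ax": 0,"ay": 0.3,"az": 0,"fingers": 1},
    {"tx": 0.8,"ty": 0,"tz": -0.4,"ax": 0,"ay": 0.3,"az": 0,"fingers": 1}
  ]
}}

```text
clock: 4.63
eef_pos: [541.0, 73.7, 98.4]
tcp_rot: [2.032, 0.367, -2.021]
contact_force: [0.7, 0.9, -1.2]
width: 0.57
```

```bash
python3 plan.py 538.7,74.5,94,-69.5; python3 - <<'E'
from h import *
s=snapshot('scene')
cv2.imwrite('pics/s4.png',cv2.resize(s[165:240,300:390],None,fx=6,fy=6,interpolation=cv2.INTER_CUBIC))
E
```

```text
t4.6 p [541.   73.7  98.4] psi -69.5 w 0.57 F [ 0.7  0.9 -1.2]
(538.7, 74.5, 94.0, -69.5) t [ 0.44 -0.16  0.19] a [ 0.  -0.3 -0. ]
```

View pics/s4.png

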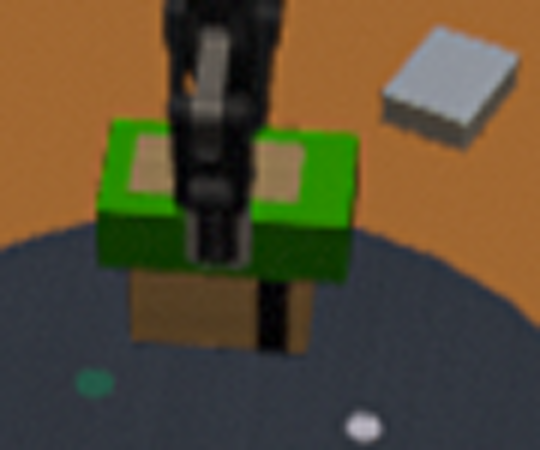

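Request:
{"fn": "apply_moves", "kwargs": {
  "targets": [
    {"tx": 0.2,"ty": 0,"tz": 0.1,"ax": 0,"ay": 0,"az": 0,"fingers": 1},
    {"tx": 0.4,"ty": 0,"tz": 0.1,"ax": 0,"ay": 0,"az": 0,"fingers": 1},
    {"tx": 0.5,"ty": 0,"tz": 0.1,"ax": 0,"ay": 0,"az": 0,"fingers": 1},
    {"tx": 0.5,"ty": 0,"tz": 0.1,"ax": 0,"ay": 0,"az": 0,"fingers": 1},
    {"tx": 0.5,"ty": 0,"tz": 0.1,"ax": 0,"ay": 0,"az": 0,"fingers": 1},
    {"tx": 0.5,"ty": 0,"tz": 0.1,"ax": 0,"ay": 0,"az": 0,"fingers": 1}
  ]
}}

```text
clock: 5.18
eef_pos: [539.9, 73.4, 93.4]
tcp_rot: [2.032, 0.367, -2.022]
contact_force: [-0.7, 0.7, 3.7]
width: 0.574
```

Request:
{"fn": "apply_moves", "kwargs": {
  "targets": [
    {"tx": 0,"ty": 0,"tz": 0,"ax": 0,"ay": 0,"az": 0,"fingers": -1},
    {"tx": 0,"ty": 0,"tz": 0,"ax": 0,"ay": 0,"az": 0,"fingers": -1},
    {"tx": 0,"ty": 0,"tz": 0,"ax": 0,"ay": 0,"az": 0,"fingers": -1},
    {"tx": 0,"ty": 0,"tz": 0,"ax": 0,"ay": 0,"az": 0,"fingers": -1},
    {"tx": -1,"ty": 0,"tz": 0,"ax": 0,"ay": 0,"az": 0,"fingers": -1},
    {"tx": -2,"ty": 0,"tz": 0,"ax": 0,"ay": 0,"az": 0,"fingers": -1},
    {"tx": -4,"ty": 0,"tz": 0,"ax": 0,"ay": 0,"az": 0,"fingers": -1},
    {"tx": -7,"ty": 0,"tz": 0,"ax": 0,"ay": 0,"az": 0,"fingers": -1},
    {"tx": -9,"ty": 0,"tz": 0,"ax": 0,"ay": 0,"az": 0,"fingers": -1},
    {"tx": -9,"ty": 0,"tz": 0,"ax": 0,"ay": 0,"az": 0,"fingers": -1},
    {"tx": -9,"ty": 0,"tz": 0,"ax": 0,"ay": 0,"az": 0,"fingers": -1}
  ]
}}

```text
clock: 6.1
eef_pos: [540.7, 73.4, 185.3]
tcp_rot: [2.036, 0.368, -2.017]
contact_force: [-0.1, 0.1, -0.6]
width: 1.0
```

```bash
python3 plan.py 545.5,270.5,120,-2  545.5,270.5,4,-2; python3 - <<'E'
from h import *
s=snapshot('scene')
cv2.imwrite('pics/s5.png',cv2.resize(s[165:240,300:390],None,fx=6,fy=6,interpolation=cv2.INTER_CUBIC))
E
```

```text
t6.1 p [540.7  73.4 185.3] psi -69.5 w 1.00 F [-0.1  0.1 -0.6]
(545.5, 270.5, 120.0, -2.0) t [  6.59 -18.29  -7.29] a [-67.5  -0.4  -0.3]
(545.5, 270.5, 4.0, -2.0) t [ 18.19 -18.3   -7.18] a [-67.5  -0.4  -0.3]
```

View pics/s5.png

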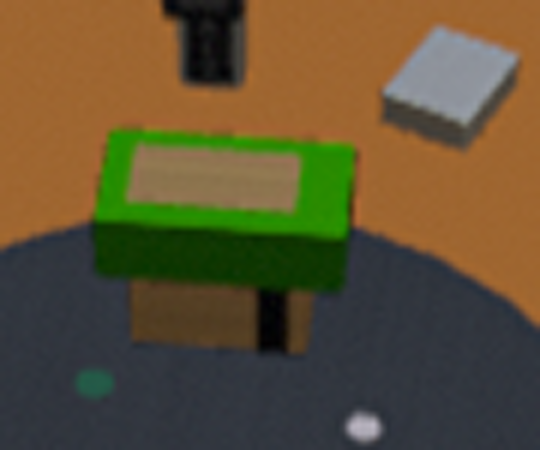

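Request:
{"fn": "apply_moves", "kwargs": {
  "targets": [
    {"tx": 1,"ty": -2,"tz": -0.8,"ax": -7,"ay": 0,"az": 0,"fingers": -1},
    {"tx": 2,"ty": -4,"tz": -1.6,"ax": -14,"ay": 0,"az": 0,"fingers": -1},
    {"tx": 3,"ty": -6,"tz": -2.4,"ax": -21,"ay": 0,"az": 0,"fingers": -1},
    {"tx": 3,"ty": -9,"tz": -3.6,"ax": -28,"ay": 0,"az": 0,"fingers": -1},
    {"tx": 4,"ty": -12,"tz": -4.8,"ax": -35,"ay": 0,"az": 0,"fingers": -1},
    {"tx": 4,"ty": -15,"tz": -6,"ax": -42,"ay": 0,"az": 0,"fingers": -1},
    {"tx": 5,"ty": -17,"tz": -6.8,"ax": -49,"ay": 0,"az": 0,"fingers": -1},
    {"tx": 6,"ty": -18.3,"tz": -7.3,"ax": -56,"ay": 0,"az": 0,"fingers": -1},
    {"tx": 8,"ty": -18.3,"tz": -7.3,"ax": -63,"ay": 0,"az": 0,"fingers": -1},
    {"tx": 11,"ty": -18.3,"tz": -7.3,"ax": -67.5,"ay": -0.3,"az": 0,"fingers": -1},
    {"tx": 12,"ty": -18.3,"tz": -7.3,"ax": -67.5,"ay": -0.3,"az": 0,"fingers": -1},
    {"tx": 12,"ty": -18.3,"tz": -7.3,"ax": -67.5,"ay": -0.3,"az": 0,"fingers": -1}
  ]
}}

```text
clock: 7.15
eef_pos: [541.9, 268.6, 60.1]
tcp_rot: [1.229, 1.19, -1.243]
contact_force: [0.1, 0.6, -0.2]
width: 1.002
```

```bash
python3 plan.py 546,270.5,4,-2; python3 - <<'E'
from h import *
s=snapshot('scene')
cv2.imwrite('pics/s6.png',cv2.resize(s[130:210,330:450],None,fx=6,fy=6,interpolation=cv2.INTER_CUBIC))
E
```

```text
t7.2 p [541.9 268.6  60.1] psi -2.1 w 1.00 F [ 0.1  0.6 -0.2]
(546.0, 270.5, 4.0, -2.0) t [ 5.61  0.43 -0.24] a [-0.1  0.4  0.3]
```

View pics/s6.png

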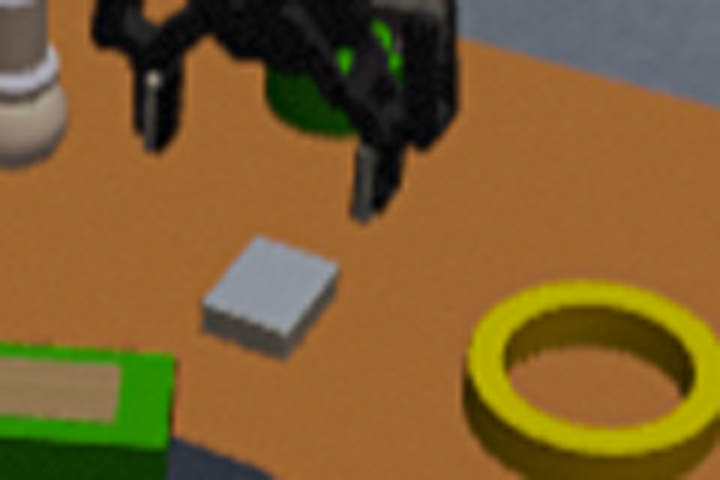

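Request:
{"fn": "apply_moves", "kwargs": {
  "targets": [
    {"tx": 2,"ty": 0.4,"tz": -0.2,"ax": 0,"ay": 0.3,"az": 0.3,"fingers": -1},
    {"tx": 4,"ty": 0.4,"tz": -0.2,"ax": 0,"ay": 0.3,"az": 0.3,"fingers": -1},
    {"tx": 5,"ty": 0.4,"tz": -0.2,"ax": 0,"ay": 0.3,"az": 0.3,"fingers": -1},
    {"tx": 5.6,"ty": 0.4,"tz": -0.2,"ax": 0,"ay": 0.3,"az": 0.3,"fingers": -1},
    {"tx": 5.6,"ty": 0.4,"tz": -0.2,"ax": 0,"ay": 0.3,"az": 0.3,"fingers": -1},
    {"tx": 5.6,"ty": 0.4,"tz": -0.2,"ax": 0,"ay": 0.3,"az": 0.3,"fingers": 1},
    {"tx": 5.6,"ty": 0.4,"tz": -0.2,"ax": 0,"ay": 0.3,"az": 0.3,"fingers": 1},
    {"tx": 5.6,"ty": 0.4,"tz": -0.2,"ax": 0,"ay": 0.3,"az": 0.3,"fingers": 1},
    {"tx": 5.6,"ty": 0.4,"tz": -0.2,"ax": 0,"ay": 0.3,"az": 0.3,"fingers": 1},
    {"tx": 5.6,"ty": 0.4,"tz": -0.2,"ax": 0,"ay": 0.3,"az": 0.3,"fingers": 1},
    {"tx": 5.6,"ty": 0.4,"tz": -0.2,"ax": 0,"ay": 0.3,"az": 0.3,"fingers": 1},
    {"tx": 5.6,"ty": 0.4,"tz": -0.2,"ax": 0,"ay": 0.3,"az": 0.3,"fingers": 1}
  ]
}}

```text
clock: 8.2
eef_pos: [549.3, 272.6, 8.9]
tcp_rot: [1.242, 1.189, -1.227]
contact_force: [-0.6, 0.0, 5.3]
width: 0.448
```

```bash
python3 plan.py 546,270.5,200,-2 500,-29,200,-73.6
```

```text
t8.2 p [549.3 272.6   8.9] psi -2.0 w 0.45 F [-0.6  0.   5.3]
(546.0, 270.5, 200.0, -2.0) t [-19.11  -0.15   0.15] a [-0.  -0.2 -0.5]
(500.0, -29.0, 200.0, -73.6) t [-19.26  -3.7   30.24] a [71.6 -0.5 -0.3]
```

Request:
{"fn": "apply_moves", "kwargs": {
  "targets": [
    {"tx": -2,"ty": 0,"tz": 0,"ax": 0,"ay": 0,"az": 0,"fingers": 1},
    {"tx": -5,"ty": 0,"tz": 0,"ax": 0,"ay": 0,"az": 0,"fingers": 1},
    {"tx": -9,"ty": 0,"tz": 0,"ax": 0,"ay": 0,"az": 0,"fingers": 1},
    {"tx": -13,"ty": 0,"tz": 1,"ax": 7,"ay": 0,"az": 0,"fingers": 1},
    {"tx": -16,"ty": 0,"tz": 3,"ax": 14,"ay": 0,"az": 0,"fingers": 1},
    {"tx": -18,"ty": -0.5,"tz": 6,"ax": 21,"ay": 0,"az": 0,"fingers": 1},
    {"tx": -18,"ty": -1,"tz": 9,"ax": 28,"ay": 0,"az": 0,"fingers": 1},
    {"tx": -18,"ty": -1.5,"tz": 12,"ax": 35,"ay": 0,"az": 0,"fingers": 1},
    {"tx": -18,"ty": -2,"tz": 15,"ax": 42,"ay": 0,"az": 0,"fingers": 1},
    {"tx": -18,"ty": -2.2,"tz": 18,"ax": 49,"ay": 0,"az": 0,"fingers": 1},
    {"tx": -18,"ty": -2.6,"tz": 21,"ax": 56,"ay": 0,"az": 0,"fingers": 1},
    {"tx": -18,"ty": -3,"tz": 24,"ax": 63,"ay": 0,"az": 0,"fingers": 1}
  ]
}}

```text
clock: 9.2
eef_pos: [508.6, 31.6, 187.2]
tcp_rot: [1.993, 0.435, -1.975]
contact_force: [0.8, -0.5, -0.9]
width: 0.445
```

```bash
python3 plan.py 500,-29,80,-73.6
```

```text
t9.2 p [508.6  31.6 187.2] psi -65.3 w 0.44 F [ 0.8 -0.5 -0.9]
(500.0, -29.0, 80.0, -73.6) t [10.69  5.14  3.4 ] a [ 8.3 -0.5 -0. ]
```

Request:
{"fn": "apply_moves", "kwargs": {
  "targets": [
    {"tx": 0,"ty": 2,"tz": 1.5,"ax": 5,"ay": 0,"az": 0,"fingers": 1},
    {"tx": 0,"ty": 4,"tz": 2.5,"ax": 8.3,"ay": -0.3,"az": 0,"fingers": 1},
    {"tx": 2,"ty": 5,"tz": 3.4,"ax": 8.3,"ay": -0.3,"az": 0,"fingers": 1},
    {"tx": 5,"ty": 5.1,"tz": 3.4,"ax": 8.3,"ay": -0.3,"az": 0,"fingers": 1},
    {"tx": 8,"ty": 5.1,"tz": 3.4,"ax": 8.3,"ay": -0.3,"az": 0,"fingers": 1},
    {"tx": 10,"ty": 5.1,"tz": 3.4,"ax": 8.3,"ay": -0.3,"az": 0,"fingers": 1},
    {"tx": 11,"ty": 5.1,"tz": 3.4,"ax": 8.3,"ay": -0.3,"az": 0,"fingers": 1},
    {"tx": 11,"ty": 5.1,"tz": 3.4,"ax": 8.3,"ay": -0.3,"az": 0,"fingers": 1},
    {"tx": 11,"ty": 5.1,"tz": 3.4,"ax": 8.3,"ay": -0.3,"az": 0,"fingers": 1}
  ]
}}

```text
clock: 9.95
eef_pos: [500.8, -27.2, 76.8]
tcp_rot: [2.068, 0.304, -2.062]
contact_force: [0.3, -0.3, -1.0]
width: 0.441
```

```bash
python3 plan.py 500,-29,54,-73.6; python3 - <<'E'
from h import *
s=snapshot('scene')
cv2.imwrite('pics/s7.png',cv2.resize(s[190:310,240:420],None,fx=4,fy=4,interpolation=cv2.INTER_CUBIC))
E
```

```text
t9.9 p [500.8 -27.2  76.8] psi -73.3 w 0.44 F [ 0.3 -0.3 -1. ]
(500.0, -29.0, 54.0, -73.6) t [2.28 0.15 0.13] a [ 0.3 -0.2  0. ]
```

View pics/s7.png

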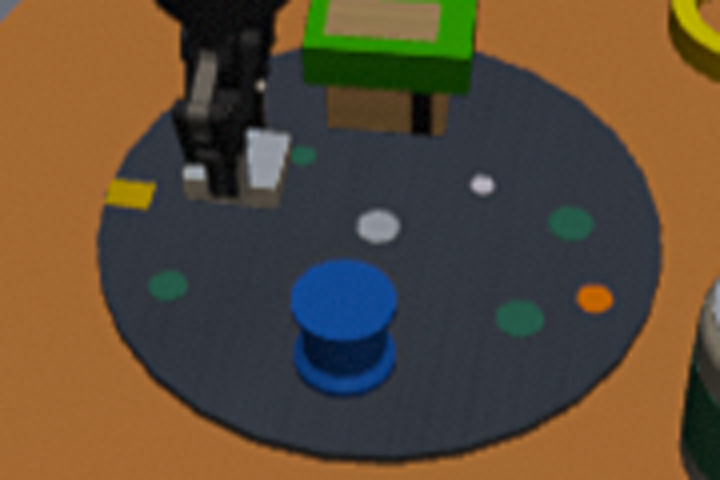

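Request:
{"fn": "apply_moves", "kwargs": {
  "targets": [
    {"tx": 1,"ty": 0.1,"tz": 0.1,"ax": 0,"ay": 0,"az": 0,"fingers": 1},
    {"tx": 1.7,"ty": 0.1,"tz": 0.1,"ax": 0,"ay": 0,"az": 0,"fingers": 1},
    {"tx": 2,"ty": 0.1,"tz": 0.1,"ax": 0,"ay": 0,"az": 0,"fingers": 1},
    {"tx": 2.2,"ty": 0.1,"tz": 0.1,"ax": 0,"ay": 0,"az": 0,"fingers": 1},
    {"tx": 2.3,"ty": 0.1,"tz": 0.1,"ax": 0,"ay": 0,"az": 0,"fingers": 1},
    {"tx": 2.3,"ty": 0.1,"tz": 0.1,"ax": 0,"ay": 0,"az": 0,"fingers": 1},
    {"tx": 2.3,"ty": 0.1,"tz": 0.1,"ax": 0,"ay": 0,"az": 0,"fingers": 1}
  ]
}}

```text
clock: 10.58
eef_pos: [499.8, -28.6, 54.0]
tcp_rot: [2.068, 0.304, -2.062]
contact_force: [-0.9, 0.5, 4.6]
width: 0.443
```

Contact. Next I'll open to about 65 mm, lift, and head for the foot.

Request:
{"fn": "apply_moves", "kwargs": {
  "targets": [
    {"tx": 0,"ty": 0,"tz": 0,"ax": 0,"ay": 0,"az": 0,"fingers": -0.6},
    {"tx": 0,"ty": 0,"tz": 0,"ax": 0,"ay": 0,"az": 0,"fingers": -0.6},
    {"tx": 0,"ty": 0,"tz": 0,"ax": 0,"ay": 0,"az": 0,"fingers": -0.6},
    {"tx": 0,"ty": 0,"tz": 0,"ax": 0,"ay": 0,"az": 0,"fingers": -0.6},
    {"tx": -1,"ty": 0,"tz": 0,"ax": 0,"ay": 0,"az": 0,"fingers": -0.6},
    {"tx": -3,"ty": 0,"tz": 0,"ax": 0,"ay": 0,"az": 0,"fingers": -0.6},
    {"tx": -6,"ty": 0,"tz": 0,"ax": 0,"ay": 0,"az": 0,"fingers": -1},
    {"tx": -10,"ty": 0,"tz": 0,"ax": 0,"ay": 0,"az": 0,"fingers": -1},
    {"tx": -14,"ty": 0,"tz": 0,"ax": 0,"ay": 0,"az": 0,"fingers": -1},
    {"tx": -14,"ty": 0,"tz": 0,"ax": 0,"ay": 0,"az": 0,"fingers": -1}
  ]
}}

```text
clock: 11.42
eef_pos: [503.7, -28.9, 200.5]
tcp_rot: [2.081, 0.301, -2.048]
contact_force: [0.9, -0.5, -0.0]
width: 1.002
```

```bash
python3 plan.py 396,328,150,16 396,328,50,16; python3 - <<'E'
from h import *
s=snapshot('scene')
cv2.imwrite('pics/s8.png',cv2.resize(s[190:310,240:420],None,fx=4,fy=4,interpolation=cv2.INTER_CUBIC))
E
```

```text
t11.4 p [503.7 -28.9 200.5] psi -73.3 w 1.00 F [ 0.9 -0.5 -0. ]
(396.0, 328.0, 150.0, 16.0) t [  4.92 -37.3    0.16] a [-89.3  -0.5  -0.8]
(396.0, 328.0, 50.0, 16.0) t [ 14.92 -37.33   0.31] a [-89.3  -0.5  -0.8]
```

View pics/s8.png

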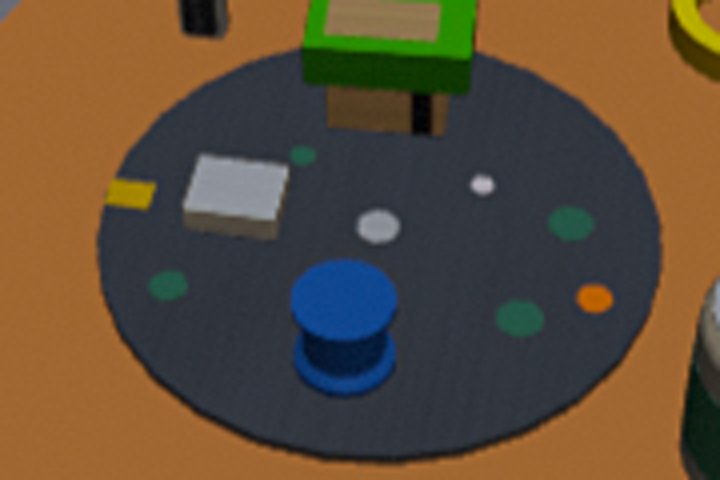

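Request:
{"fn": "apply_moves", "kwargs": {
  "targets": [
    {"tx": 0,"ty": -2,"tz": 0,"ax": -7,"ay": 0,"az": 0,"fingers": -1},
    {"tx": 0,"ty": -5,"tz": 0,"ax": -14,"ay": 0,"az": 0,"fingers": -1},
    {"tx": 0,"ty": -8,"tz": 0,"ax": -21,"ay": 0,"az": 0,"fingers": -1},
    {"tx": 0,"ty": -11,"tz": 0,"ax": -28,"ay": 0,"az": 0,"fingers": -1},
    {"tx": 0,"ty": -14,"tz": 0,"ax": -35,"ay": 0,"az": 0,"fingers": -1},
    {"tx": 0,"ty": -18,"tz": 0,"ax": -42,"ay": 0,"az": 0,"fingers": -1},
    {"tx": 0,"ty": -22,"tz": 0,"ax": -49,"ay": 0,"az": 0,"fingers": -1},
    {"tx": 0,"ty": -26,"tz": 0,"ax": -56,"ay": 0,"az": 0,"fingers": -1},
    {"tx": 1,"ty": -30,"tz": 0,"ax": -63,"ay": 0,"az": 0,"fingers": -1},
    {"tx": 2,"ty": -33,"tz": 0,"ax": -70,"ay": 0,"az": 0,"fingers": -1},
    {"tx": 3,"ty": -36,"tz": 0.2,"ax": -77,"ay": 0,"az": 0,"fingers": -1},
    {"tx": 4,"ty": -37.3,"tz": 0.2,"ax": -84,"ay": 0,"az": 0,"fingers": -1}
  ]
}}

```text
clock: 12.47
eef_pos: [387.7, 332.8, 152.9]
tcp_rot: [1.065, 1.299, -1.058]
contact_force: [-0.5, 0.1, 0.4]
width: 0.995
```

```bash
python3 plan.py 396,328,54,16
```

```text
t12.5 p [387.7 332.8 152.9] psi 11.4 w 1.00 F [-0.5  0.1  0.4]
(396.0, 328.0, 54.0, 16.0) t [9.89 0.7  0.67] a [-4.6 -0.2 -0.1]
```

Request:
{"fn": "apply_moves", "kwargs": {
  "targets": [
    {"tx": 1,"ty": 0.6,"tz": 0.5,"ax": -4.6,"ay": 0,"az": 0,"fingers": -1},
    {"tx": 1,"ty": 0.6,"tz": 0.5,"ax": -4.6,"ay": 0,"az": 0,"fingers": -1},
    {"tx": 1,"ty": 0.6,"tz": 0.5,"ax": -4.6,"ay": 0,"az": 0,"fingers": -1},
    {"tx": 1,"ty": 0.6,"tz": 0.5,"ax": -4.6,"ay": 0,"az": 0,"fingers": -1}
  ]
}}

```text
clock: 12.8
eef_pos: [397.5, 323.3, 143.6]
tcp_rot: [1.014, 1.321, -1.011]
contact_force: [-0.0, 1.1, 0.1]
width: 1.004
```

```bash
python3 plan.py 396,328,54,16; python3 - <<'E'
from h import *
s=snapshot('scene');t=snapshot('top')
a=cv2.resize(s[85:185,270:390],None,fx=4,fy=4,interpolation=cv2.INTER_CUBIC)
b=cv2.resize(t[260:360,110:230],None,fx=3,fy=4,interpolation=cv2.INTER_CUBIC)
cv2.imwrite('pics/s9.png',a);
E
```

```text
t12.8 p [397.5 323.3 143.6] psi 15.1 w 1.00 F [-0.   1.1  0.1]
(396.0, 328.0, 54.0, 16.0) t [ 8.96 -0.04 -0.5 ] a [-0.9  0.  -0.1]
```

View pics/s9.png

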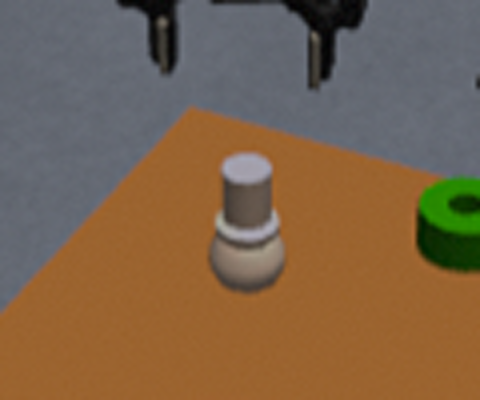

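Request:
{"fn": "apply_moves", "kwargs": {
  "targets": [
    {"tx": 1,"ty": 0,"tz": -0.5,"ax": -0.9,"ay": 0,"az": 0,"fingers": -1},
    {"tx": 3,"ty": 0,"tz": -0.5,"ax": -0.9,"ay": 0,"az": 0,"fingers": -1},
    {"tx": 5,"ty": 0,"tz": -0.5,"ax": -0.9,"ay": 0,"az": 0,"fingers": -1},
    {"tx": 7,"ty": 0,"tz": -0.5,"ax": -0.9,"ay": 0,"az": 0,"fingers": -1},
    {"tx": 8.5,"ty": 0,"tz": -0.5,"ax": -0.9,"ay": 0,"az": 0,"fingers": -1},
    {"tx": 9,"ty": 0,"tz": -0.5,"ax": -0.9,"ay": 0,"az": 0,"fingers": -1},
    {"tx": 9,"ty": 0,"tz": -0.5,"ax": -0.9,"ay": 0,"az": 0,"fingers": 0},
    {"tx": 9,"ty": 0,"tz": -0.5,"ax": -0.9,"ay": 0,"az": 0,"fingers": 1},
    {"tx": 9,"ty": 0,"tz": -0.5,"ax": -0.9,"ay": 0,"az": 0,"fingers": 1},
    {"tx": 9,"ty": 0,"tz": -0.5,"ax": -0.9,"ay": 0,"az": 0,"fingers": 1},
    {"tx": 9,"ty": 0,"tz": -0.5,"ax": -0.9,"ay": 0,"az": 0,"fingers": 1},
    {"tx": 9,"ty": 0,"tz": -0.5,"ax": -0.9,"ay": 0,"az": 0,"fingers": 1}
  ]
}}

```text
clock: 13.9
eef_pos: [397.0, 329.6, 54.6]
tcp_rot: [1.002, 1.328, -0.995]
contact_force: [-0.6, -0.4, 6.1]
width: 0.35
```

```bash
python3 plan.py 396,328,240,16 572,-7.8,240,16
```

```text
t13.9 p [397.  329.6  54.6] psi 16.2 w 0.35 F [-0.6 -0.4  6.1]
(396.0, 328.0, 240.0, 16.0) t [-18.54  -0.05   0.1 ] a [ 0.2 -0.1 -0.3]
(572.0, -7.8, 240.0, 16.0) t [-18.55   7.49  37.26] a [ 0.2 -0.1 -0.3]
```

Request:
{"fn": "apply_moves", "kwargs": {
  "targets": [
    {"tx": -2,"ty": 0,"tz": 0,"ax": 0,"ay": 0,"az": 0,"fingers": 1},
    {"tx": -5,"ty": 0,"tz": 0,"ax": 0,"ay": 0,"az": 0,"fingers": 1},
    {"tx": -9,"ty": 0,"tz": 0,"ax": 0,"ay": 0,"az": 0,"fingers": 1},
    {"tx": -13,"ty": 0.4,"tz": 2,"ax": 0,"ay": 0,"az": 0,"fingers": 1},
    {"tx": -16,"ty": 1,"tz": 5,"ax": 0,"ay": 0,"az": 0,"fingers": 1},
    {"tx": -18,"ty": 1.6,"tz": 8,"ax": 0,"ay": 0,"az": 0,"fingers": 1},
    {"tx": -18,"ty": 2.4,"tz": 12,"ax": 0,"ay": 0,"az": 0,"fingers": 1},
    {"tx": -18,"ty": 3.2,"tz": 16,"ax": 0,"ay": 0,"az": 0,"fingers": 1},
    {"tx": -18,"ty": 4,"tz": 20,"ax": 0,"ay": 0,"az": 0,"fingers": 1},
    {"tx": -18,"ty": 4.8,"tz": 24,"ax": 0,"ay": 0,"az": 0,"fingers": 1},
    {"tx": -18,"ty": 5.6,"tz": 28,"ax": 0,"ay": 0,"az": 0,"fingers": 1},
    {"tx": -18,"ty": 6.4,"tz": 32,"ax": 0,"ay": 0,"az": 0,"fingers": 1}
  ]
}}

```text
clock: 14.9
eef_pos: [547.0, 37.1, 233.9]
tcp_rot: [1.0, 1.328, -0.997]
contact_force: [-0.0, 0.6, -1.5]
width: 0.36
```

```bash
python3 plan.py  572,-7.8,240,16
```

```text
t14.9 p [547.   37.1 233.9] psi 16.2 w 0.36 F [-0.   0.6 -1.5]
(572.0, -7.8, 240.0, 16.0) t [-0.6   1.15  5.01] a [ 0.2  0.  -0.2]
```

Request:
{"fn": "apply_moves", "kwargs": {
  "targets": [
    {"tx": 0,"ty": 0.6,"tz": 3,"ax": 0,"ay": 0,"az": 0,"fingers": 1},
    {"tx": 0,"ty": 1.1,"tz": 4.8,"ax": 0,"ay": 0,"az": 0,"fingers": 1},
    {"tx": 2,"ty": 1.1,"tz": 5,"ax": 0,"ay": 0,"az": 0,"fingers": 1},
    {"tx": 5,"ty": 1.1,"tz": 5,"ax": 0,"ay": 0,"az": 0,"fingers": 1},
    {"tx": 8,"ty": 1.1,"tz": 5,"ax": 0,"ay": 0,"az": 0,"fingers": 1},
    {"tx": 10.5,"ty": 1.1,"tz": 5,"ax": 0,"ay": 0,"az": 0,"fingers": 1},
    {"tx": 12,"ty": 1.1,"tz": 5,"ax": 0,"ay": 0,"az": 0,"fingers": 1},
    {"tx": 12,"ty": 1.1,"tz": 5,"ax": 0,"ay": 0,"az": 0,"fingers": 1},
    {"tx": 12,"ty": 1.1,"tz": 5,"ax": 0,"ay": 0,"az": 0,"fingers": 1}
  ]
}}

```text
clock: 15.65
eef_pos: [571.0, -5.4, 113.4]
tcp_rot: [0.999, 1.329, -0.997]
contact_force: [0.7, 0.5, -0.8]
width: 0.353
```

```bash
python3 plan.py 572,-7.8,99.6,16; python3 - <<'E'
from h import *
s=snapshot('scene')
a=cv2.resize(s[170:300,260:410],None,fx=4,fy=4,interpolation=cv2.INTER_CUBIC)
cv2.imwrite('pics/s10.png',a);
E
```

```text
t15.7 p [571.   -5.4 113.4] psi 16.2 w 0.35 F [ 0.7  0.5 -0.8]
(572.0, -7.8, 99.6, 16.0) t [1.38 0.03 0.25] a [ 0.2 -0.  -0.1]
```

View pics/s10.png

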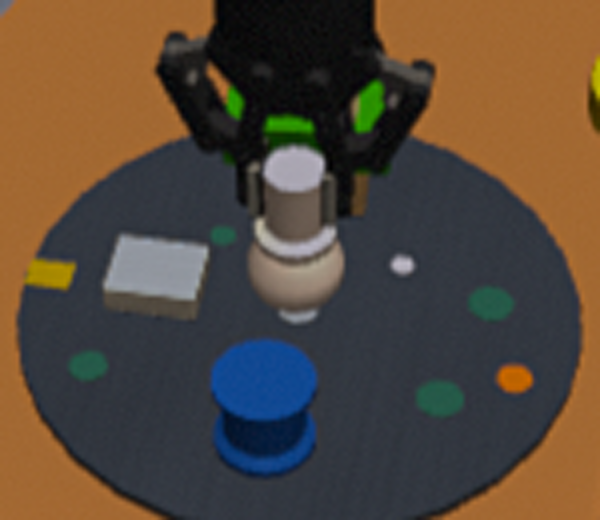

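Request:
{"fn": "apply_moves", "kwargs": {
  "targets": [
    {"tx": 0.5,"ty": 0,"tz": 0.2,"ax": 0,"ay": 0,"az": 0,"fingers": 1},
    {"tx": 0.9,"ty": 0,"tz": 0.2,"ax": 0,"ay": 0,"az": 0,"fingers": 1},
    {"tx": 1.1,"ty": 0,"tz": 0.2,"ax": 0,"ay": 0,"az": 0,"fingers": 1},
    {"tx": 1.2,"ty": 0,"tz": 0.2,"ax": 0,"ay": 0,"az": 0,"fingers": 1},
    {"tx": 1.3,"ty": 0,"tz": 0.2,"ax": 0,"ay": 0,"az": 0,"fingers": 1},
    {"tx": 1.4,"ty": 0,"tz": 0.2,"ax": 0,"ay": 0,"az": 0,"fingers": 1},
    {"tx": 1.4,"ty": 0,"tz": 0.2,"ax": 0,"ay": 0,"az": 0,"fingers": 1},
    {"tx": 1.4,"ty": 0,"tz": 0.2,"ax": 0,"ay": 0,"az": 0,"fingers": 1}
  ]
}}

```text
clock: 16.37
eef_pos: [572.1, -7.2, 99.7]
tcp_rot: [1.0, 1.328, -0.996]
contact_force: [0.2, 0.6, -1.6]
width: 0.352
```

```bash
python3 plan.py 572,-7.8,99.6,16; python3 - <<'E'
from h import *
s=snapshot('scene')
a=cv2.resize(s[170:300,260:410],None,fx=4,fy=4,interpolation=cv2.INTER_CUBIC)
cv2.imwrite('pics/s11.png',a);
print(proj('scene',[[572,-7.8,45],[572,-7.8,130]]))
E
```

```text
t16.4 p [572.1  -7.2  99.7] psi 16.2 w 0.35 F [ 0.2  0.6 -1.6]
(572.0, -7.8, 99.6, 16.0) t [ 0.01 -0.03  0.06] a [ 0.2 -0.  -0.2]
[[333.90862335 246.38872925]
 [333.78523068 217.68868898]]
```

View pics/s11.png

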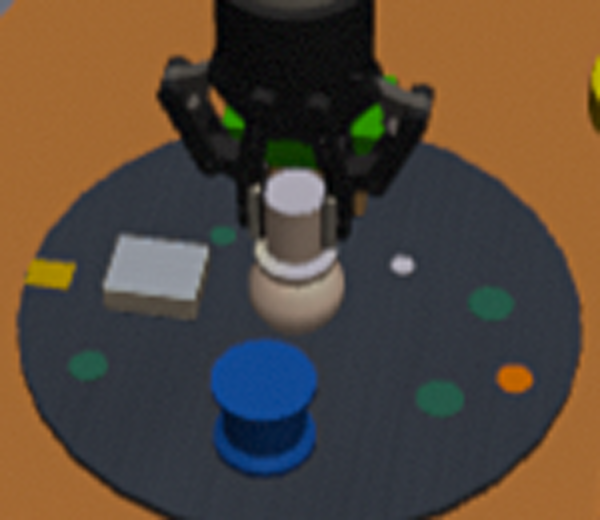

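Request:
{"fn": "apply_moves", "kwargs": {
  "targets": [
    {"tx": 0.1,"ty": 0,"tz": 0.05,"ax": 0,"ay": 0,"az": 0,"fingers": 1},
    {"tx": 0.15,"ty": 0,"tz": 0.05,"ax": 0,"ay": 0,"az": 0,"fingers": 1},
    {"tx": 0.15,"ty": 0,"tz": 0.05,"ax": 0,"ay": 0,"az": 0,"fingers": 1},
    {"tx": 0.15,"ty": 0,"tz": 0.05,"ax": 0,"ay": 0,"az": 0,"fingers": 1}
  ]
}}

```text
clock: 16.75
eef_pos: [572.3, -7.3, 99.5]
tcp_rot: [1.0, 1.328, -0.996]
contact_force: [-2.5, 0.4, 11.0]
width: 0.362
```

Contact at 11 N. Release gently and rise.

Request:
{"fn": "apply_moves", "kwargs": {
  "targets": [
    {"tx": -0.05,"ty": 0,"tz": 0,"ax": 0,"ay": 0,"az": 0,"fingers": 0},
    {"tx": -0.05,"ty": 0,"tz": 0,"ax": 0,"ay": 0,"az": 0,"fingers": -0.4},
    {"tx": -0.05,"ty": 0,"tz": 0,"ax": 0,"ay": 0,"az": 0,"fingers": -0.7},
    {"tx": -0.05,"ty": 0,"tz": 0,"ax": 0,"ay": 0,"az": 0,"fingers": -0.7},
    {"tx": -0.05,"ty": 0,"tz": 0,"ax": 0,"ay": 0,"az": 0,"fingers": -0.7},
    {"tx": -2,"ty": 0,"tz": 0,"ax": 0,"ay": 0,"az": 0,"fingers": -0.7},
    {"tx": -5,"ty": 0,"tz": 0,"ax": 0,"ay": 0,"az": 0,"fingers": -0.7},
    {"tx": -8,"ty": 0,"tz": 0,"ax": 0,"ay": 0,"az": 0,"fingers": -1},
    {"tx": -10,"ty": 0,"tz": 0,"ax": 0,"ay": 0,"az": 0,"fingers": -1},
    {"tx": -10,"ty": 0,"tz": 0,"ax": 0,"ay": 0,"az": 0,"fingers": -1}
  ]
}}

```text
clock: 17.58
eef_pos: [574.7, -7.2, 202.3]
tcp_rot: [1.004, 1.322, -0.991]
contact_force: [0.3, 0.5, 0.0]
width: 0.999
```

```bash
python3 plan.py 513,421,150,16 ; python3 - <<'E'
from h import *
s=snapshot('scene')
a=cv2.resize(s[170:300,260:410],None,fx=4,fy=4,interpolation=cv2.INTER_CUBIC)
cv2.imwrite('pics/s12.png',a);
E
```

```text
t17.6 p [574.7  -7.2 202.3] psi 16.2 w 1.00 F [0.3 0.5 0. ]
(513.0, 421.0, 150.0, 16.0) t [  5.25   5.95 -42.84] a [ 0.2  0.1 -0.6]
```

View pics/s12.png

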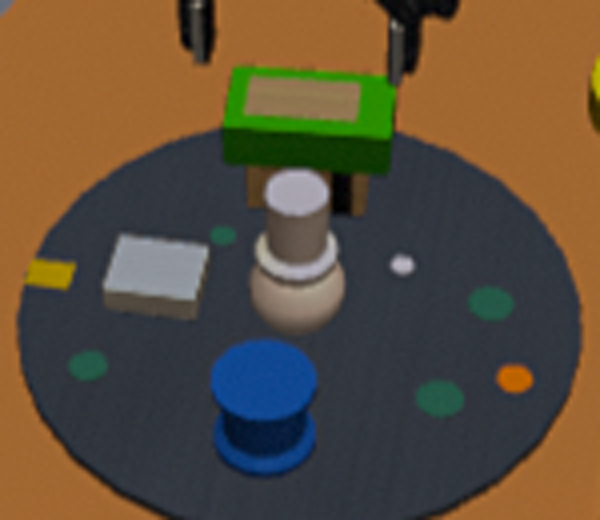

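Request:
{"fn": "apply_moves", "kwargs": {
  "targets": [
    {"tx": 0,"ty": 0.5,"tz": -3,"ax": 0,"ay": 0,"az": 0,"fingers": -1},
    {"tx": 0,"ty": 1,"tz": -7,"ax": 0,"ay": 0,"az": 0,"fingers": -1},
    {"tx": 0,"ty": 1.5,"tz": -11,"ax": 0,"ay": 0,"az": 0,"fingers": -1},
    {"tx": 0,"ty": 2,"tz": -15,"ax": 0,"ay": 0,"az": 0,"fingers": -1},
    {"tx": 0,"ty": 2.6,"tz": -19,"ax": 0,"ay": 0,"az": 0,"fingers": -1},
    {"tx": 0,"ty": 3.2,"tz": -23,"ax": 0,"ay": 0,"az": 0,"fingers": -1},
    {"tx": 1,"ty": 3.8,"tz": -27,"ax": 0,"ay": 0,"az": 0,"fingers": -1},
    {"tx": 2,"ty": 4.4,"tz": -31,"ax": 0,"ay": 0,"az": 0,"fingers": -1},
    {"tx": 4,"ty": 5,"tz": -35,"ax": 0,"ay": 0,"az": 0,"fingers": -1},
    {"tx": 6,"ty": 5.5,"tz": -39,"ax": 0,"ay": 0,"az": 0,"fingers": -1},
    {"tx": 8,"ty": 5.9,"tz": -42,"ax": 0,"ay": 0,"az": 0,"fingers": -1},
    {"tx": 10,"ty": 6,"tz": -42.8,"ax": 0,"ay": 0,"az": 0,"fingers": -1}
  ]
}}

```text
clock: 18.63
eef_pos: [505.9, 428.1, 96.3]
tcp_rot: [0.998, 1.337, -0.989]
contact_force: [-0.5, 1.9, 0.7]
width: 0.997
```

Request:
{"fn": "apply_moves", "kwargs": {
  "targets": [
    {"tx": 0,"ty": 0,"tz": 0,"ax": 0,"ay": 0,"az": 0,"fingers": -1},
    {"tx": 0,"ty": 0,"tz": 0,"ax": 0,"ay": 0,"az": 0,"fingers": -1}
  ]
}}

```text
clock: 18.8
eef_pos: [508.8, 418.8, 95.8]
tcp_rot: [0.994, 1.329, -1.0]
contact_force: [0.8, 0.2, 1.1]
width: 0.996
```

```bash
python3 plan.py 513,421,4,16 ; python3 - <<'E'
from h import *
s=snapshot('scene')
a=cv2.resize(s[85:185,330:450],None,fx=5,fy=5,interpolation=cv2.INTER_CUBIC)
cv2.imwrite('pics/s13.png',a);
E
```

```text
t18.8 p [508.8 418.8  95.8] psi 16.3 w 1.00 F [0.8 0.2 1.1]
(513.0, 421.0, 4.0, 16.0) t [ 9.18  0.48 -0.13] a [0.3 0.2 0.1]
```

View pics/s13.png

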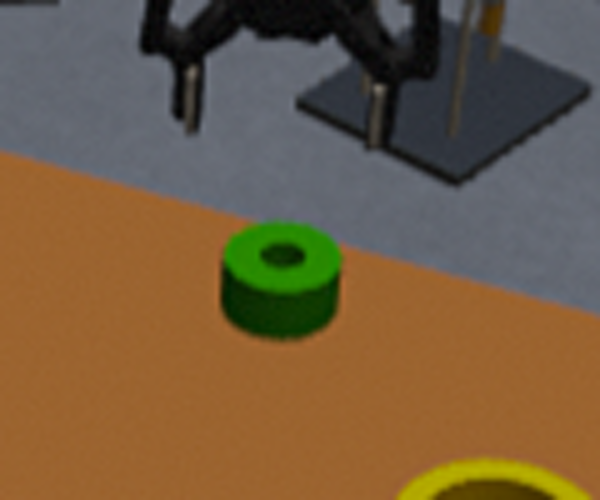

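Request:
{"fn": "apply_moves", "kwargs": {
  "targets": [
    {"tx": 1.5,"ty": 0.2,"tz": -0.1,"ax": 0,"ay": 0,"az": 0,"fingers": -1},
    {"tx": 4,"ty": 0.2,"tz": -0.1,"ax": 0,"ay": 0,"az": 0,"fingers": -1},
    {"tx": 6,"ty": 0.2,"tz": -0.1,"ax": 0,"ay": 0,"az": 0,"fingers": -1},
    {"tx": 8,"ty": 0.2,"tz": -0.1,"ax": 0,"ay": 0,"az": 0,"fingers": -1},
    {"tx": 9,"ty": 0.2,"tz": -0.1,"ax": 0,"ay": 0,"az": 0,"fingers": -1},
    {"tx": 9,"ty": 0.2,"tz": -0.1,"ax": 0,"ay": 0,"az": 0,"fingers": -1},
    {"tx": 9,"ty": 0.2,"tz": -0.1,"ax": 0,"ay": 0,"az": 0,"fingers": 1},
    {"tx": 9,"ty": 0.2,"tz": -0.1,"ax": 0,"ay": 0,"az": 0,"fingers": 1},
    {"tx": 9,"ty": 0.2,"tz": -0.1,"ax": 0,"ay": 0,"az": 0,"fingers": 1},
    {"tx": 9,"ty": 0.2,"tz": -0.1,"ax": 0,"ay": 0,"az": 0,"fingers": 1},
    {"tx": 9,"ty": 0.2,"tz": -0.1,"ax": 0,"ay": 0,"az": 0,"fingers": 1},
    {"tx": 9,"ty": 0.2,"tz": -0.1,"ax": 0,"ay": 0,"az": 0,"fingers": 1}
  ]
}}

```text
clock: 19.85
eef_pos: [513.6, 422.2, 10.6]
tcp_rot: [1.003, 1.327, -0.994]
contact_force: [-0.1, -1.2, 5.5]
width: 0.728
```

```bash
python3 plan.py 513,421,220,16 596.5,-95,220,16
```

```text
t19.9 p [513.6 422.2  10.6] psi 16.2 w 0.73 F [-0.1 -1.2  5.5]
(513.0, 421.0, 220.0, 16.0) t [-20.94   0.03   0.08] a [ 0.2 -0.1 -0.3]
(596.5, -95.0, 220.0, 16.0) t [-21.03  -6.32  51.96] a [ 0.2 -0.1 -0.3]
```

Request:
{"fn": "apply_moves", "kwargs": {
  "targets": [
    {"tx": -2,"ty": 0,"tz": 0,"ax": 0,"ay": 0,"az": 0,"fingers": 1},
    {"tx": -5,"ty": 0,"tz": 0,"ax": 0,"ay": 0,"az": 0,"fingers": 1},
    {"tx": -9,"ty": 0,"tz": 0,"ax": 0,"ay": 0,"az": 0,"fingers": 1},
    {"tx": -13,"ty": -0.2,"tz": 2,"ax": 0,"ay": 0,"az": 0,"fingers": 1},
    {"tx": -16,"ty": -0.6,"tz": 5,"ax": 0,"ay": 0,"az": 0,"fingers": 1},
    {"tx": -19,"ty": -1,"tz": 8,"ax": 0,"ay": 0,"az": 0,"fingers": 1},
    {"tx": -21,"ty": -1.4,"tz": 12,"ax": 0,"ay": 0,"az": 0,"fingers": 1},
    {"tx": -21,"ty": -2,"tz": 16,"ax": 0,"ay": 0,"az": 0,"fingers": 1},
    {"tx": -21,"ty": -2.5,"tz": 20,"ax": 0,"ay": 0,"az": 0,"fingers": 1},
    {"tx": -21,"ty": -3,"tz": 24,"ax": 0,"ay": 0,"az": 0,"fingers": 1},
    {"tx": -21,"ty": -3.5,"tz": 28,"ax": 0,"ay": 0,"az": 0,"fingers": 1},
    {"tx": -21,"ty": -4,"tz": 32,"ax": 0,"ay": 0,"az": 0,"fingers": 1}
  ]
}}

```text
clock: 20.85
eef_pos: [562.3, 101.1, 218.8]
tcp_rot: [1.0, 1.328, -0.996]
contact_force: [0.9, 0.6, -2.1]
width: 0.733
```

```bash
python3 plan.py  596.5,-95,220,16
```

```text
t20.9 p [562.3 101.1 218.8] psi 16.2 w 0.73 F [ 0.9  0.6 -2.1]
(596.5, -95.0, 220.0, 16.0) t [-0.12 -2.2  19.79] a [ 0.2  0.  -0.2]
```

Request:
{"fn": "apply_moves", "kwargs": {
  "targets": [
    {"tx": 0,"ty": -0.4,"tz": 3.5,"ax": 0,"ay": 0,"az": 0,"fingers": 1},
    {"tx": 0,"ty": -0.8,"tz": 7.5,"ax": 0,"ay": 0,"az": 0,"fingers": 1},
    {"tx": 0,"ty": -1.2,"tz": 11.5,"ax": 0,"ay": 0,"az": 0,"fingers": 1},
    {"tx": 0,"ty": -1.7,"tz": 15.5,"ax": 0,"ay": 0,"az": 0,"fingers": 1},
    {"tx": 0,"ty": -2.1,"tz": 18.5,"ax": 0,"ay": 0,"az": 0,"fingers": 1},
    {"tx": 1,"ty": -2.2,"tz": 19.8,"ax": 0,"ay": 0,"az": 0,"fingers": 1},
    {"tx": 4,"ty": -2.2,"tz": 19.8,"ax": 0,"ay": 0,"az": 0,"fingers": 1},
    {"tx": 7,"ty": -2.2,"tz": 19.8,"ax": 0,"ay": 0,"az": 0,"fingers": 1},
    {"tx": 9.5,"ty": -2.2,"tz": 19.8,"ax": 0,"ay": 0,"az": 0,"fingers": 1},
    {"tx": 10.5,"ty": -2.2,"tz": 19.8,"ax": 0,"ay": 0,"az": 0,"fingers": 1},
    {"tx": 10.5,"ty": -2.2,"tz": 19.8,"ax": 0,"ay": 0,"az": 0,"fingers": 1},
    {"tx": 10.5,"ty": -2.2,"tz": 19.8,"ax": 0,"ay": 0,"az": 0,"fingers": 1}
  ]
}}

```text
clock: 21.85
eef_pos: [597.3, -92.3, 113.7]
tcp_rot: [1.0, 1.328, -0.995]
contact_force: [-0.5, 1.0, -2.8]
width: 0.727
```

```bash
python3 plan.py  596.5,-95,101,16; python3 - <<'E'
from h import *
s=snapshot('scene');
cv2.imwrite('pics/s14.png',cv2.resize(s[200:310,270:390],None,fx=5,fy=5,interpolation=cv2.INTER_CUBIC))
E
```

```text
t21.9 p [597.3 -92.3 113.7] psi 16.2 w 0.73 F [-0.5  1.  -2.8]
(596.5, -95.0, 101.0, 16.0) t [ 1.27 -0.16  0.23] a [ 0.2 -0.  -0.2]
```

View pics/s14.png

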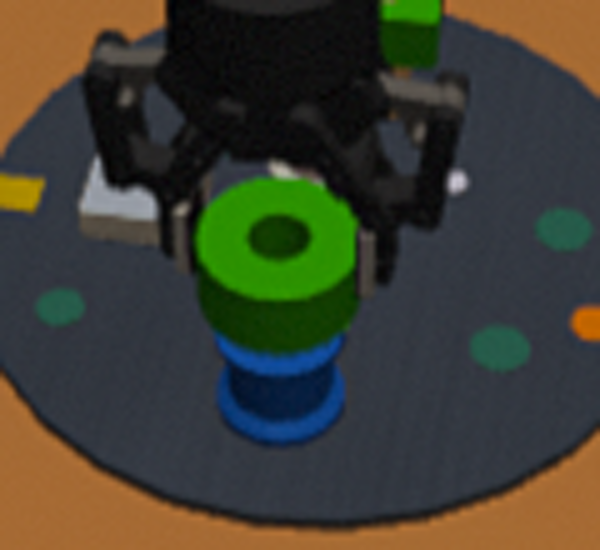

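```bash
python3 - <<'E'
from m import *
f=lambda p:[((u+.5)/5-.5+270,(v+.5)/5-.5+200) for u,v in p]
print(onz('scene',f([(278,239),(197,243),(361,247)]),137))   # bore centre, left/right extremes
print(onz('scene',f([(281,400)]),45+5), onz('scene',f([(219,392),(344,396)]),48))
E
```

```text
[[ 596.53147256  -93.31270667]
 [ 570.08398994 -108.71212599]
 [ 626.36090437  -83.08100666]]
[[599.74229662 -99.74258765]] [[ 574.84315651 -105.72957043]
 [ 620.59419342  -85.22496918]]
```

Request:
{"fn": "apply_moves", "kwargs": {
  "targets": [
    {"tx": 0.4,"ty": 0,"tz": 0.2,"ax": 0,"ay": 0,"az": 0,"fingers": 1},
    {"tx": 0.8,"ty": 0,"tz": 0.2,"ax": 0,"ay": 0,"az": 0,"fingers": 1},
    {"tx": 1,"ty": 0,"tz": 0.2,"ax": 0,"ay": 0,"az": 0,"fingers": 1},
    {"tx": 1.2,"ty": 0,"tz": 0.2,"ax": 0,"ay": 0,"az": 0,"fingers": 1},
    {"tx": 1.3,"ty": 0,"tz": 0.2,"ax": 0,"ay": 0,"az": 0,"fingers": 1},
    {"tx": 1.35,"ty": 0,"tz": 0.2,"ax": 0,"ay": 0,"az": 0,"fingers": 1},
    {"tx": 1.35,"ty": 0,"tz": 0.2,"ax": 0,"ay": 0,"az": 0,"fingers": 1},
    {"tx": 1.35,"ty": 0,"tz": 0.2,"ax": 0,"ay": 0,"az": 0,"fingers": 1}
  ]
}}

```text
clock: 22.57
eef_pos: [597.6, -94.8, 100.6]
tcp_rot: [1.0, 1.327, -0.996]
contact_force: [-3.2, -1.0, 5.1]
width: 0.731
```

Request:
{"fn": "apply_moves", "kwargs": {
  "targets": [
    {"tx": 0,"ty": 0,"tz": 0,"ax": 0,"ay": 0,"az": 0,"fingers": -0.7},
    {"tx": 0,"ty": 0,"tz": 0,"ax": 0,"ay": 0,"az": 0,"fingers": -1},
    {"tx": 0,"ty": 0,"tz": 0,"ax": 0,"ay": 0,"az": 0,"fingers": -1},
    {"tx": 0,"ty": 0,"tz": 0,"ax": 0,"ay": 0,"az": 0,"fingers": -1},
    {"tx": 0,"ty": 0,"tz": 0,"ax": 0,"ay": 0,"az": 0,"fingers": -1},
    {"tx": -1,"ty": 0,"tz": 0,"ax": 0,"ay": 0,"az": 0,"fingers": -1},
    {"tx": -3,"ty": 0,"tz": 0,"ax": 0,"ay": 0,"az": 0,"fingers": -1},
    {"tx": -6,"ty": 0,"tz": 0,"ax": 0,"ay": 0,"az": 0,"fingers": -1},
    {"tx": -9,"ty": 0,"tz": 0,"ax": 0,"ay": 0,"az": 0,"fingers": -1},
    {"tx": -9,"ty": 0,"tz": 0,"ax": 0,"ay": 0,"az": 0,"fingers": -1}
  ]
}}

```text
clock: 23.4
eef_pos: [601.3, -94.2, 196.1]
tcp_rot: [1.004, 1.319, -0.989]
contact_force: [-0.0, 1.2, -0.4]
width: 1.0
```

```bash
python3 plan.py  546.5,-282.5,190,-66 546.5,-282.5,190,61; python3 - <<'E'
from h import *
s=snapshot('scene');
cv2.imwrite('pics/s15.png',cv2.resize(s[200:310,270:390],None,fx=5,fy=5,interpolation=cv2.INTER_CUBIC))
E
```

```text
t23.4 p [601.3 -94.2 196.1] psi 16.2 w 1.00 F [-0.   1.2 -0.4]
(546.5, -282.5, 190.0, -66.0) t [  0.52 -10.52  16.55] a [82.2 -0.4 -0.8]
(546.5, -282.5, 190.0, 61.0) t [  0.52 -10.52  16.55] a [-44.8   0.5  -0.7]
```

View pics/s15.png

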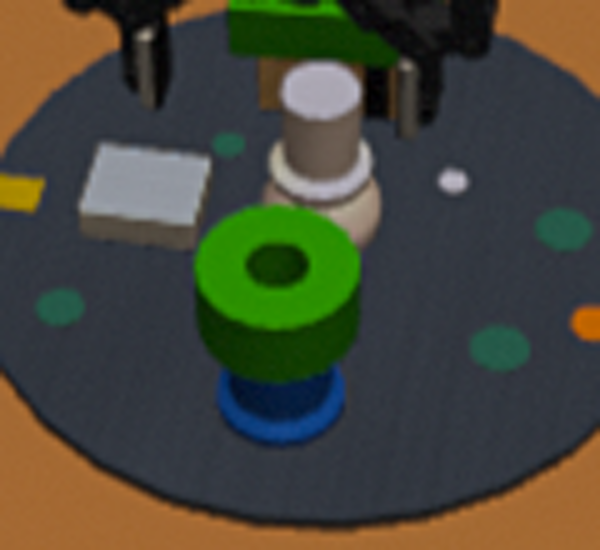

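Request:
{"fn": "apply_moves", "kwargs": {
  "targets": [
    {"tx": 0,"ty": -2,"tz": 3,"ax": 0,"ay": 0,"az": 0,"fingers": 0},
    {"tx": 0,"ty": -4,"tz": 6,"ax": 0,"ay": 0,"az": 0,"fingers": 0},
    {"tx": 0,"ty": -6,"tz": 9.5,"ax": 0,"ay": 0,"az": 0,"fingers": 0},
    {"tx": 0,"ty": -8,"tz": 13,"ax": 0,"ay": 0,"az": 0,"fingers": 0},
    {"tx": 2,"ty": -10,"tz": 15.5,"ax": 0,"ay": 0,"az": 0,"fingers": 0},
    {"tx": 5,"ty": -10.5,"tz": 16.5,"ax": 0,"ay": 0,"az": 0,"fingers": 0},
    {"tx": 8,"ty": -10.5,"tz": 16.5,"ax": 0,"ay": 0,"az": -0.4,"fingers": 0},
    {"tx": 11,"ty": -10.5,"tz": 16.5,"ax": 0,"ay": 0,"az": -0.4,"fingers": 0},
    {"tx": 13,"ty": -10.5,"tz": 16.5,"ax": 0,"ay": 0,"az": -0.4,"fingers": 0},
    {"tx": 13,"ty": -10.5,"tz": 16.5,"ax": 0,"ay": 0,"az": -0.4,"fingers": 0},
    {"tx": 13,"ty": -10.5,"tz": 16.5,"ax": 0,"ay": 0,"az": -0.4,"fingers": 0}
  ]
}}

```text
clock: 24.37
eef_pos: [541.9, -281.9, 58.3]
tcp_rot: [0.995, 1.336, -1.002]
contact_force: [0.6, 0.7, -0.1]
width: 0.5
```

```bash
python3 plan.py  546.5,-282.5,12,16; python3 - <<'E'
from h import *
s=snapshot('scene');t=snapshot('top');cv2.imwrite('pics/t16.png',t)
cv2.imwrite('pics/s16.png',cv2.resize(s[280:400,200:340],None,fx=5,fy=5,interpolation=cv2.INTER_CUBIC))
E
```

```text
t24.4 p [ 541.9 -281.9   58.3] psi 16.2 w 0.50 F [ 0.6  0.7 -0.1]
(546.5, -282.5, 12.0, 16.0) t [4.63 0.46 0.2 ] a [ 0.2 -0.1  0.4]
```

View pics/s16.png

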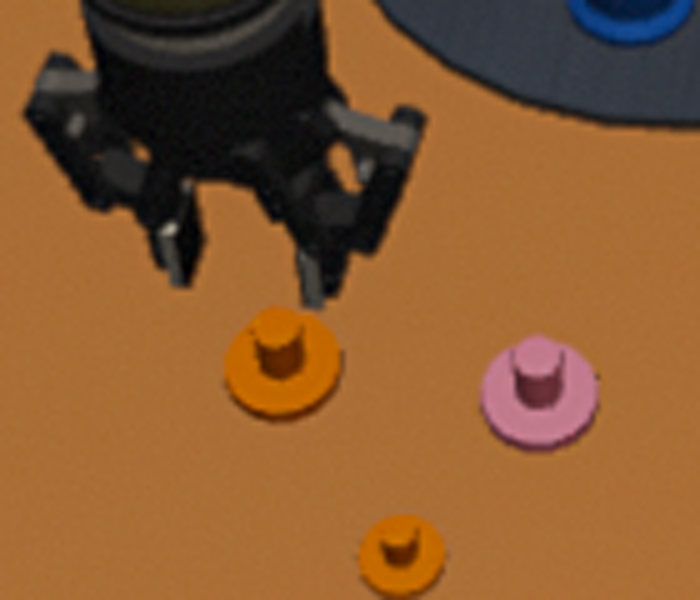

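View pics/t16.png

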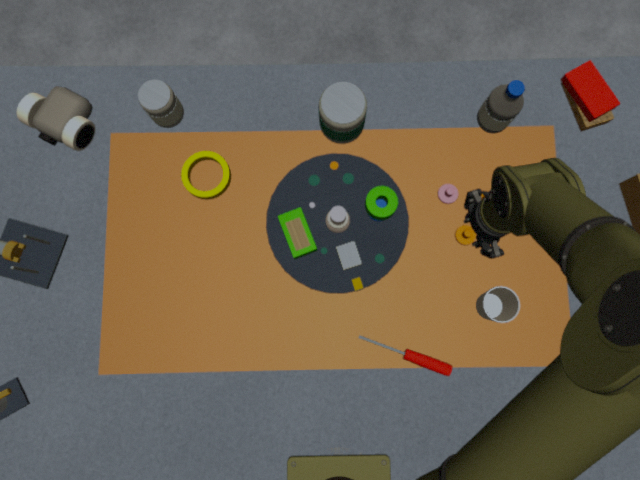

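```bash
python3 - <<'E'
from h import *
for z in (58,64,70): print(((proj('scene',[[541.9,-281.9,z]])-[200,280]+.5)*5-.5))
print(((proj('scene',[[546.5,-282.5,32],[546.5,-282.5,8]])-[200,280]+.5)*5-.5))
E
```

```text
[[259.28417828 281.39078881]]
[[257.41355499 272.06305685]]
[[255.52606382 262.65305536]]
[[276.88540019 326.98003922]
 [283.77934831 362.12291419]]
```

Request:
{"fn": "apply_moves", "kwargs": {
  "targets": [
    {"tx": 1,"ty": 0.4,"tz": 0.2,"ax": 0,"ay": 0,"az": 0.3,"fingers": 0},
    {"tx": 2,"ty": 0.4,"tz": 0.2,"ax": 0,"ay": 0,"az": 0.3,"fingers": 0},
    {"tx": 3,"ty": 0.4,"tz": 0.2,"ax": 0,"ay": 0,"az": 0.3,"fingers": 0},
    {"tx": 4,"ty": 0.4,"tz": 0.2,"ax": 0,"ay": 0,"az": 0.3,"fingers": 0},
    {"tx": 4.5,"ty": 0.4,"tz": 0.2,"ax": 0,"ay": 0,"az": 0.3,"fingers": 0},
    {"tx": 4.5,"ty": 0.4,"tz": 0.2,"ax": 0,"ay": 0,"az": 0.3,"fingers": 0},
    {"tx": 4.5,"ty": 0.4,"tz": 0.2,"ax": 0,"ay": 0,"az": 0.3,"fingers": 0}
  ]
}}

```text
clock: 25.05
eef_pos: [546.8, -283.0, 13.8]
tcp_rot: [0.999, 1.33, -0.998]
contact_force: [0.8, 0.4, 0.3]
width: 0.499
```

```bash
python3 plan.py  546.5,-282.5,12,16; python3 - <<'E'
from h import *
s=snapshot('scene')
cv2.imwrite('pics/s17.png',cv2.resize(s[280:400,200:340],None,fx=5,fy=5,interpolation=cv2.INTER_CUBIC))
E
```

```text
t25.1 p [ 546.8 -283.    13.8] psi 16.2 w 0.50 F [0.8 0.4 0.3]
(546.5, -282.5, 12.0, 16.0) t [ 0.18 -0.02 -0.06] a [ 0.2 -0.  -0. ]
```

View pics/s17.png

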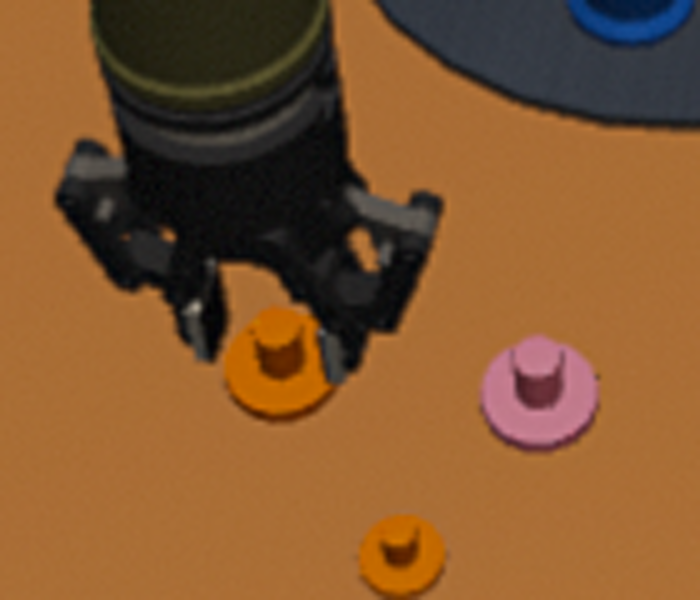

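Request:
{"fn": "apply_moves", "kwargs": {
  "targets": [
    {"tx": 0,"ty": 0,"tz": 0,"ax": 0,"ay": 0,"az": 0,"fingers": 0.4},
    {"tx": 0,"ty": 0,"tz": 0,"ax": 0,"ay": 0,"az": 0,"fingers": 1},
    {"tx": 0,"ty": 0,"tz": 0,"ax": 0,"ay": 0,"az": 0,"fingers": 1},
    {"tx": 0,"ty": 0,"tz": 0,"ax": 0,"ay": 0,"az": 0,"fingers": 1},
    {"tx": 0,"ty": 0,"tz": 0,"ax": 0,"ay": 0,"az": 0,"fingers": 1},
    {"tx": 0,"ty": 0,"tz": 0,"ax": 0,"ay": 0,"az": 0,"fingers": 1}
  ]
}}

```text
clock: 25.6
eef_pos: [547.6, -283.4, 15.0]
tcp_rot: [0.999, 1.328, -0.997]
contact_force: [-0.9, 0.6, 5.7]
width: 0.178
```

Request:
{"fn": "apply_moves", "kwargs": {
  "targets": [
    {"tx": -2,"ty": 0,"tz": 0,"ax": 0,"ay": 0,"az": 0,"fingers": 1},
    {"tx": -5,"ty": 0,"tz": 0,"ax": 0,"ay": 0,"az": 0,"fingers": 1},
    {"tx": -9,"ty": 0,"tz": 0,"ax": 0,"ay": 0,"az": 0,"fingers": 1},
    {"tx": -13,"ty": 0,"tz": 0,"ax": 0,"ay": 0,"az": 0,"fingers": 1},
    {"tx": -17,"ty": 0,"tz": 0,"ax": 0,"ay": 0,"az": 0,"fingers": 1},
    {"tx": -19,"ty": 0,"tz": 0,"ax": 0,"ay": 0,"az": 0,"fingers": 1},
    {"tx": -19,"ty": 0,"tz": 0,"ax": 0,"ay": 0,"az": 0,"fingers": 1},
    {"tx": -19,"ty": 0,"tz": 0,"ax": 0,"ay": 0,"az": 0,"fingers": 1}
  ]
}}

```text
clock: 26.27
eef_pos: [547.3, -283.7, 205.3]
tcp_rot: [0.999, 1.327, -0.997]
contact_force: [-1.2, 0.1, -0.1]
width: 0.182
```

```bash
python3 - <<'E'
from m import *
t=snapshot('top');cv2.imwrite('pics/t18.png',t);s=snapshot('scene');cv2.imwrite('pics/s18.png',s)
t=cv2.imread('pics/t16.png') 
G=((42,140,100),(65,255,255))
print('hub top',circ('top',inr('top',t,(355,180,405,225),*G),124))
print('hub sc',circ('scene',inr('scene',s,(300,235,350,280),(42,140,85),G[1]),124))
print('block',rect('top',inr('top',t,(270,200,325,262),*G),115))
print('foot',circ('top',inr('top',t,(325,203,352,222),(95,0,110),(130,45,255)),130))
O=np.array([572,-7.8]);M=np.array([441.5,-46.1]);x=(O-M)/np.linalg.norm(O-M);y=np.array([-x[1],x[0]])
c=rect('top',inr('top',t,(330,235,365,275),(90,0,100),(125,60,255)),63);print('test',c,(c[0]-O)@x,(c[0]-O)@y)
E
python3 plan.py 597,-95,200,16
```

```text
hub top (array([595.6, -94.3]), array([62.4, 62.9]))
hub sc (array([596.6, -95.1]), array([62.4, 63.9]))
block (array([539.3,  72.9]), array([90.1, 49.5]), 20.4)
foot (array([571.7,  -7.9]), array([31.3, 32. ]))
test (array([499.4, -29.8]), array([49.3, 38.2]), 17.1) -75.85722113160617 -0.6648324530352836
t26.4 p [ 545.7 -283.3  202.8] psi 16.2 w 0.18 F [ 0.1 -0.6 -0.8]
(597.0, -95.0, 200.0, 16.0) t [  0.29  10.19 -16.65] a [ 0.2 -0.1  0.1]
```

View pics/s18.png

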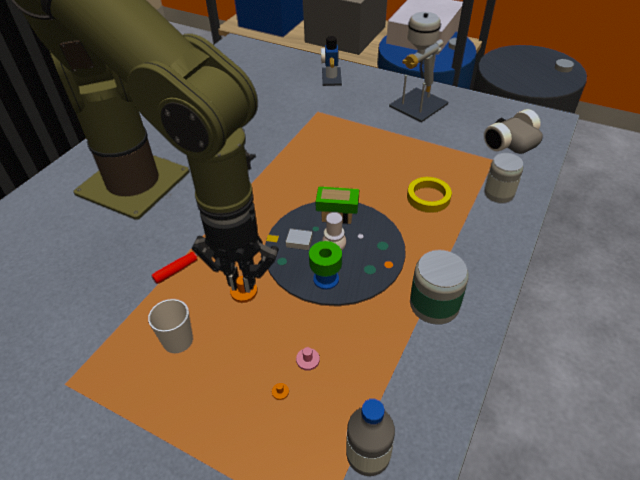

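Request:
{"fn": "apply_moves", "kwargs": {
  "targets": [
    {"tx": 0,"ty": 1.5,"tz": -2.5,"ax": 0,"ay": 0,"az": 0,"fingers": 1},
    {"tx": 0,"ty": 3,"tz": -5,"ax": 0,"ay": 0,"az": 0,"fingers": 1},
    {"tx": 0,"ty": 5,"tz": -8.2,"ax": 0,"ay": 0,"az": 0,"fingers": 1},
    {"tx": 0,"ty": 7,"tz": -11.5,"ax": 0,"ay": 0,"az": 0,"fingers": 1},
    {"tx": 0,"ty": 8.8,"tz": -14.4,"ax": 0,"ay": 0,"az": 0,"fingers": 1},
    {"tx": 0,"ty": 10.1,"tz": -16.6,"ax": 0,"ay": 0,"az": 0,"fingers": 1},
    {"tx": 2,"ty": 10.1,"tz": -16.6,"ax": 0,"ay": 0,"az": 0,"fingers": 1},
    {"tx": 4,"ty": 10.1,"tz": -16.6,"ax": 0,"ay": 0,"az": 0,"fingers": 1},
    {"tx": 5,"ty": 10.1,"tz": -16.6,"ax": 0,"ay": 0,"az": 0,"fingers": 1},
    {"tx": 5,"ty": 10.1,"tz": -16.6,"ax": 0,"ay": 0,"az": 0,"fingers": 1},
    {"tx": 5,"ty": 10.1,"tz": -16.6,"ax": 0,"ay": 0,"az": 0,"fingers": 1}
  ]
}}

```text
clock: 27.28
eef_pos: [596.7, -96.2, 153.2]
tcp_rot: [0.998, 1.332, -1.0]
contact_force: [0.3, -0.5, 0.1]
width: 0.183
```

```bash
python3 plan.py  596.2,-94.8,139,16; python3 - <<'E'
from h import *
s=snapshot('scene')
cv2.imwrite('pics/s19.png',cv2.resize(s[200:310,270:390],None,fx=5,fy=5,interpolation=cv2.INTER_CUBIC))
E
```

```text
t27.3 p [596.7 -96.2 153.2] psi 16.2 w 0.18 F [ 0.3 -0.5  0.1]
(596.2, -94.8, 139.0, 16.0) t [ 1.42 -0.01 -0.14] a [ 0.2 -0.1  0.1]
```

View pics/s19.png

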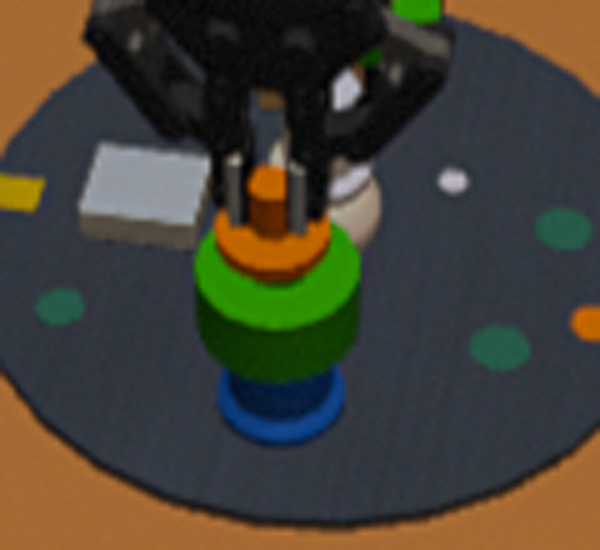

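Request:
{"fn": "apply_moves", "kwargs": {
  "targets": [
    {"tx": 0.5,"ty": 0.1,"tz": -0.1,"ax": 0,"ay": 0,"az": 0,"fingers": 1},
    {"tx": 0.9,"ty": 0.1,"tz": -0.1,"ax": 0,"ay": 0,"az": 0,"fingers": 1},
    {"tx": 1.2,"ty": 0.1,"tz": -0.1,"ax": 0,"ay": 0,"az": 0,"fingers": 1},
    {"tx": 1.4,"ty": 0.1,"tz": -0.1,"ax": 0,"ay": 0,"az": 0,"fingers": 1},
    {"tx": 1.5,"ty": 0.1,"tz": -0.1,"ax": 0,"ay": 0,"az": 0,"fingers": 1},
    {"tx": 1.5,"ty": 0.1,"tz": -0.1,"ax": 0,"ay": 0,"az": 0,"fingers": 1},
    {"tx": 1.5,"ty": 0.1,"tz": -0.1,"ax": 0,"ay": 0,"az": 0,"fingers": 1}
  ]
}}

```text
clock: 27.92
eef_pos: [598.4, -94.5, 139.5]
tcp_rot: [0.999, 1.329, -0.997]
contact_force: [0.2, 0.8, 0.4]
width: 0.179
```

```bash
python3 plan.py  596.2,-94.8,139,16; python3 - <<'E'
from h import *
s=snapshot('scene')
cv2.imwrite('pics/s20.png',cv2.resize(s[200:310,270:390],None,fx=5,fy=5,interpolation=cv2.INTER_CUBIC))
E
```

```text
t27.9 p [598.4 -94.5 139.5] psi 16.2 w 0.18 F [0.2 0.8 0.4]
(596.2, -94.8, 139.0, 16.0) t [ 0.05 -0.22 -0.03] a [ 0.2 -0.  -0.1]
```

View pics/s20.png

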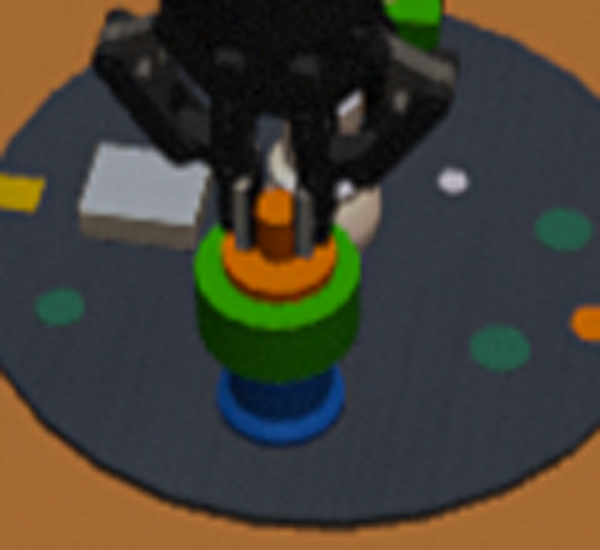

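Request:
{"fn": "apply_moves", "kwargs": {
  "targets": [
    {"tx": 0.05,"ty": -0.1,"tz": 0,"ax": 0,"ay": 0,"az": 0,"fingers": 1},
    {"tx": 0.1,"ty": -0.1,"tz": 0,"ax": 0,"ay": 0,"az": 0,"fingers": 1},
    {"tx": 0.1,"ty": -0.1,"tz": 0,"ax": 0,"ay": 0,"az": 0,"fingers": 1},
    {"tx": 0.1,"ty": -0.1,"tz": 0,"ax": 0,"ay": 0,"az": 0,"fingers": 1}
  ]
}}

```text
clock: 28.3
eef_pos: [597.5, -94.7, 139.0]
tcp_rot: [0.999, 1.329, -0.997]
contact_force: [-0.9, 0.4, 5.6]
width: 0.178
```

Contact at 5.6 N. Release and rise.

Request:
{"fn": "apply_moves", "kwargs": {
  "targets": [
    {"tx": 0,"ty": 0,"tz": 0,"ax": 0,"ay": 0,"az": 0,"fingers": 0.3},
    {"tx": 0,"ty": 0,"tz": 0,"ax": 0,"ay": 0,"az": 0,"fingers": 0},
    {"tx": 0,"ty": 0,"tz": 0,"ax": 0,"ay": 0,"az": 0,"fingers": 0},
    {"tx": 0,"ty": 0,"tz": 0,"ax": 0,"ay": 0,"az": 0,"fingers": 0},
    {"tx": 0,"ty": 0,"tz": 0,"ax": 0,"ay": 0,"az": 0,"fingers": 0},
    {"tx": -1.5,"ty": 0,"tz": 0,"ax": 0,"ay": 0,"az": 0,"fingers": 0},
    {"tx": -4,"ty": 0,"tz": 0,"ax": 0,"ay": 0,"az": 0,"fingers": 0},
    {"tx": -8,"ty": 0,"tz": 0,"ax": 0,"ay": 0,"az": 0,"fingers": 0},
    {"tx": -10,"ty": -2,"tz": 3,"ax": 0,"ay": 0,"az": 0,"fingers": 0},
    {"tx": -10,"ty": -4,"tz": 6,"ax": 0,"ay": 0,"az": 0,"fingers": 0},
    {"tx": -10,"ty": -6,"tz": 9,"ax": 0,"ay": 0,"az": 0,"fingers": 0},
    {"tx": -10,"ty": -8,"tz": 12,"ax": 0,"ay": 0,"az": 0,"fingers": 0}
  ]
}}

```text
clock: 29.3
eef_pos: [553.5, -233.9, 239.0]
tcp_rot: [0.998, 1.328, -0.997]
contact_force: [-0.0, -0.5, 0.4]
width: 0.503
```

Request:
{"fn": "apply_moves", "kwargs": {
  "targets": [
    {"tx": 0,"ty": -2,"tz": 4,"ax": 0,"ay": 0,"az": 0,"fingers": 0},
    {"tx": 0,"ty": -2,"tz": 6,"ax": 0,"ay": 0,"az": 0,"fingers": 0},
    {"tx": 0,"ty": -2,"tz": 6,"ax": 0,"ay": 0,"az": 0,"fingers": 0},
    {"tx": 0,"ty": -2,"tz": 6,"ax": 0,"ay": 0,"az": 0,"fingers": 0}
  ]
}}

```text
clock: 29.63
eef_pos: [551.0, -297.3, 237.8]
tcp_rot: [1.002, 1.328, -1.0]
contact_force: [-0.4, 1.7, 0.2]
width: 0.498
```

```bash
python3 - <<'E'
from m import *
t=snapshot('top');cv2.imwrite('pics/t21.png',t);s=snapshot('scene');cv2.imwrite('pics/s21.png',s)
G=((42,140,100),(65,255,255))
print('hub top',circ('top',inr('top',t,(355,180,405,225),*G),124))
print('hub sc',circ('scene',inr('scene',s,(300,235,350,280),(42,140,85),G[1]),124))
print('mask top',circ('top',inr('top',t,(355,180,405,225),(12,195,60),(26,255,255)),132),circ('scene',inr('scene',s,(300,235,350,280),(10,200,100),(26,255,255)),132))
print('block',rect('top',inr('top',t,(270,200,325,262),*G),115))
print('foot',circ('top',inr('top',t,(325,203,352,222),(95,0,110),(130,45,255)),130))
print('tape',circ('top',inr('top',t,(175,145,235,205),(22,200,100),(32,255,255)),25))
print('cup',circ('top',inr('top',t,(475,280,525,328),(0,0,60),(180,70,255)),80))
a=cv2.resize(t[180:300,260:420],None,fx=4.5,fy=4.5,interpolation=cv2.INTER_CUBIC);b=cv2.resize(s[180:300,260:420],None,fx=4.5,fy=4.5,interpolation=cv2.INTER_CUBIC)
cv2.imwrite('pics/fa.png',a);cv2.imwrite('pics/fb.png',b)
E
python3 plan.py
```

```text
hub top (array([595.7, -94.4]), array([62.3, 62.9]))
hub sc (array([596.7, -95.5]), array([62.2, 63.3]))
mask top (array([594.8, -93.9]), array([41.4, 42.3])) (array([595.4, -92.6]), array([41.9, 54.6]))
block (array([539. ,  72.8]), array([89.5, 49.3]), 20.3)
foot (array([571.8,  -8. ]), array([31. , 31.8]))
tape (array([685.3, 274.2]), array([102.7, 103.5]))
cup (array([ 392.9, -322.3]), array([70.7, 84.7]))
t29.7 p [ 551.8 -293.8  238.2] psi 16.3 w 0.50 F [ 0.3  0.6 -0.2]
```

View pics/fa.png

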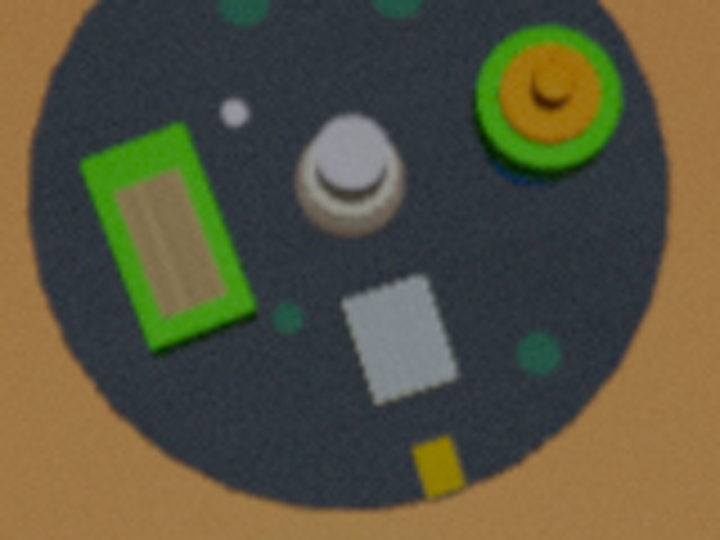

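View pics/s21.png

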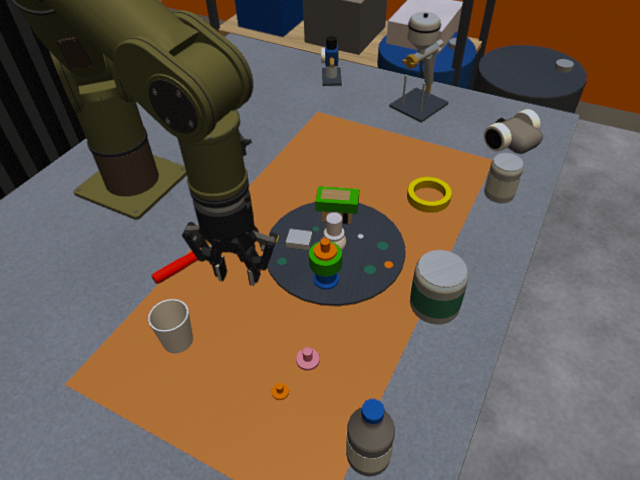

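All pieces stand where the task wants them, and the arm is clear. Handing in.

```bash
python3 -c "
from station import sign_off
print(sign_off())"
```

```text
the job is handed in; nothing more can be done
None
```

I placed the block, test piece, foot, hub and mask, released all five, and handed the job in at about 30 s of the 122 s allowed. `sign_off` reports no verdict, so the offsets below are my own camera measurements, taken after release (the test piece's from a picture just before the mask was picked up).

| Piece | Measured offset | Limit |
|---|---|---|
| Foot | under 1 mm from the disc's middle | 12 mm |
| Hub | about 1 mm from the round riser's centre | 10 mm |
| Mask | about 1 mm (top view), about 3 mm (scene view) from the hub's centre | 10 mm |
| Block | 1–2 mm from the long riser's centre, under about 0.04 rad off its length | 12 mm, 0.2 rad |
| Test piece | 76 mm from the middle towards the mark, 1 mm off the line | 55–105 mm, 15 mm |

- **Bystanders:** the tape roll and cup measured within 0.1 mm of where they started, and nothing near the limits on force showed up (the highest reading I saw was 11 N).
- **Disagreements:** the two cameras differed by 1–3 mm throughout. The 3 mm mask figure is the weaker one, because its outline in the scene view included the knob.

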